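Load a battery pack in the test dock, latch the contact bridge and test

ROBOT

A 6-joint arm with a two-finger parallel gripper is mounted at the origin on the work surface. World frame = base frame: x ahead of the robot, y to its left, z up, the work surface at z = 0. Lengths are in mm, angles in rad, forces in N, time in s.
With the tool pointing down it reaches from about 250 to 725 mm from the base axis. Payload 9.7 kg.
Tool frame: the origin (TCP) lies at the very end of the fingers, on their centre line; the grasp point (between the pads) lies 19 mm behind it; z points along the fingers, y is the direction in which the jaws open and shut (so a half turn about z gives the same grasp; the last joint's range is limited). The gripper opens to 85 mm and grips with 20 to 120 N. Pads are 22 mm wide; open, the fingers measure 114 mm over their backs; the gripper's body (76 mm by 85 mm) begins 54 mm behind the grasp point. The pads swing forward as they close: fully open they stand 13 mm farther back than shut.
Start: joints at [1.133, 0.087, 0.176, 1.66, 0, 1.571], TCP at [233.168, 498.126, 231.284] pointing down, gripper open.
Joint ranges: [-3.13, 3.13], [-0.85, 1.81], [-1.15, 1.24], [-2.2, 2.28], [-1.44, 1.52], [-3.14, 3.14]. Speed limits (rad/s): [2.22, 2.22, 2.57, 3.14, 3.14, 3.14].

INTERFACE

Orientations are given as a rotation vector (axis times angle).
In Python, from bench import r gives the robot as it stands.
- The arm moves only by the tool play_rows, never from a script. Its arguments are lists of equal length, an entry for each row: "travel": the shift along the tool's x, y, z normalised to -1 to 1, where 1 is 200 mm, a list of three; "delta_rot": the turn, a rotation vector about the tool's x, y, z normalised to -1 to 1, where 1 is 2 rad, a list of three; "jaw": the opening in per cent of the stroke, from 0 (shut) to 100 (fully open). In form: {"travel": [[tx, ty, tz], ...], "delta_rot": [[ax, ay, az], ...], "jaw": [jaw, ...]}. A call has exactly 10 rows; each row is the pose to reach, as a shift and turn from the pose commanded when the call began, along the tool's axes at that moment; what a row does not reach only later rows make up. A row lasts 1/8 s, in which the tool goes at most 62.5 mm and 10.7 degrees, less where a joint would pass 70% of its speed; a pose out of reach is approached as far as the arm can. A call with a number of a shift or a turn outside -1 to 1 is refused whole. A call with a gripper value outside its range is refused whole. The fingers move at their own pace and stop on an object; the grip force is fixed at half the most. Time passes only in rows, so rows that repeat a pose let the fingers close, or fill a call up. It gives the time, the measured TCP pose, the force and the opening at its end, in the units of the state.
- r.read_state(): the state, without advancing time (a new reading comes with each control period).
- r.read_camera(name): name is "scene" or "top"; returns a dict with "pixels" (400x640x3 uint8, blue, green, red), "vfov" (degrees; the focal length in pixels is half the picture's height over the tangent of half this angle, whatever the lens; pixels are square), "cx", "cy" (the principal point, pixels), "k1" (the pictures are not rectified: a ray, as slopes to the right and down, at radius r is drawn at 1 + k1 r^2 times it, then the intrinsics apply), "R" (3x3) and "t" (3): a world point X has camera coordinates R X + t. Camera axes: x right, y down, z forward; pixel columns grow to the right and rows downward; lengths in mm; the calibration is good to about 2 mm. A picture is of the moment at which its call begins. There is no depth.
- r.job_done(): hands the job in, once; it reports no verdict.
The state is a dict: "clock": time; "joints": joint angles; "qvel": joint speeds; "effort": joint torques, N m; "tool_pos": TCP position; "orientation": TCP orientation; "wrist_force": force on the tool from outside, world axes, zero at the start; "moment": the same for the moment, N m; "gripper_width": finger opening in mm.
Only numpy, scipy, OpenCV 4.12 (cv2) and the standard library are available. Lean on these libraries where they do the work, as an engineer would, in place of code of your own. Each camera call takes 0.05 s, during which the arm holds its last target.

TASK

Take the taller of the two battery packs out of the plywood rack and lower it, without dropping it, onto the floor of the test dock's bay, leaving the shorter pack in the rack. Then squeeze the latch tab on the slide's grip and slide the carriage over to the next detent, so that the contact bridge stands over the pack and the tab has sprung fully out again. Finally press the dock's test button all the way down once the bridge is latched, and let it come back up.

Things in the scene. Friction and masses are not known exactly. Their poses are not given: they have to be found in the camera images.
- tall_pack_mid (a point): Centre of the tall battery pack: loose black block 58 x 40 x 80 mm (x, y, z up), two brass strips on top, 0.3 to 0.54 kg, the same either way round. It stands in one of the rack's two places, its x axis along the rack's y axis, underside 4 mm above the bench.
- short_pack_mid (a point): Centre of the short pack, the same but 58 mm high, in the rack's other place. It may not shift more than 20 mm.
- rack: Fixed plywood rack, origin under its centre on the bench. Two upright walls along its y, 210 mm long, 4.5 thick, 83 high, inner faces at x = +-22.5 mm. The packs stand between them at y = +-62 mm; cleats between are 14 mm high. The walls cover the packs' broad faces to the top: there a pack can only be gripped by its narrow faces, across 58 mm.
- mat: Fixed black rubber mat, 90 x 90 x 3 mm, origin at its underside centre: a clear place to stand a pack and take it again the other way.
- dock: The fixed grey test dock; origin on the bench under the bay centre, z up, y along the slide, x away from the robot. Base plate x -172 to 52, y -168 to 128 mm, 10 mm thick. The slide with grip and latch is on its -x side (rails 26, carriage plate 44, latch cover 42 mm high), the button at its +y end.
- bay (a point): Centre of the bay floor, 10 mm above the bench, dock axes. A pack stands here with its x along dock x, 3 mm play all round. Cheeks at x = +-32 mm, 5 thick, 40 wide, 92 mm above the floor (12 above a seated pack) cover its narrow faces, so it can only be lowered home gripped by its broad faces, across 40 mm. Lips at y = +-23 mm, 5 thick, reach 18 mm above the floor.
- carriage (a joint): Carriage travel, m, growing to dock +y. Starts latched at 0. The next detent is hidden, somewhere from 0.075 to 0.095: to be felt; a third, unwanted, at 0.135. Unlatched it slides with 2 to 4 N. The contact bridge, an arm 20 mm wide with its top 117 mm above the bench, stands on a post (16 mm in y) 55 mm to +y of the grip; at 0 its near edge is 75 mm from the bay centre.
- grip_mid (a point): Middle of the black grip block on the carriage, 82 mm above the bench, dock axes: 28 mm (x) by 22 mm (y), from 44 to 106 mm above the bench, free by 30 mm or more all round but for the latch tab on its -x side. With the carriage at 0 it is at x -100, y -140 mm in dock axes.
- tab (a joint): Latch tab travel towards the grip (dock +x), m: 0 = sprung out, latched; 0.008 = fully in; spring 4 to 9 N. Above 0.0055 the tooth is free. Let go between detents, it rests at about 0.0055 and the carriage can still be pushed; when the tooth reaches a detent the tab snaps out to 0 and the carriage stops both ways (1 mm play).
- tab_mid (a point): Middle of the outer (-x) face of the latch tab: ribbed steel plate 22 mm wide (y), 6 thick, 52 to 102 mm above the bench, parallel to the grip's -x face with a 9 mm gap. Over grip and tab 43 mm, squeezed in 35 mm.
- test_button (a joint): Travel of the test button, m: 0 up, 0.006 fully down (5 N).
- test_button_top (a point): Centre of the top of the round grey test button, 32 mm across, pressed straight down; 32 mm above the bench, at x 0, y 98 mm in dock axes. Moves with the button.
There are look-alikes about, which are no part of the job. Leave any pink or turquoise look-alike of the part that bears tall_pack_mid alone.

How it is judged (in metres and radians):
On the way, in this order (a step that is already met when the one before it is completed fails the run):
1. the tall pack stands on the floor of the bay, let go (horizontal distance between tall_pack_mid and bay below 0.007 m and z of tall_pack_mid in the frame of bay below 0.044 m and angle between tall_pack_mid's own z axis and vertical below 0.08 rad and angle between the x axis of tall_pack_mid and the x axis of bay, either way round below 0.2 rad and contact force between the fingers and tall_pack below 0.05 N), for 0.2 s.
2. the carriage is latched in the next detent, tab fully out, the pack still in the bay (horizontal distance between tall_pack_mid and bay below 0.007 m and z of tall_pack_mid in the frame of bay below 0.044 m and angle between tall_pack_mid's own z axis and vertical below 0.08 rad and angle between the x axis of tall_pack_mid and the x axis of bay, either way round below 0.2 rad and value of joint carriage between 0.07 and 0.1 m and value of joint tab below 0.0015 m), for 0.2 s.
3. the test button is fully down, with the bridge latched (all of step 2 and value of joint test_button above 0.0052 m), for 0.05 s.
At the end, for the whole second after the job is handed in: Tall pack at rest on the bay floor (within 7 mm of its axis, centre under 44 mm above the floor, upright within 0.08 rad, turned under 0.2 rad), carriage between 70 and 100 mm with the tab out (under 1.5 mm), button up (under 1 mm), short pack within 20 mm of its start (all of step 2 and value of joint test_button below 0.001 m and linear speed of tall_pack below 0.02 m/s and distance of short_pack_mid from where it was at the start of the episode below 0.02 m); the robot touches nothing.
It fails at once if the short pack is shifted by more than 20 mm (distance of short_pack_mid from where it was at the start of the episode above 0.02 m).
It fails at once if the tall pack is dropped into the bay: let go more than 10 mm above its floor (horizontal distance between tall_pack_mid and bay below 0.012 m and z of tall_pack_mid in the frame of bay above 0.05 m and contact force between the fingers and tall_pack below 0.05 N).
It fails at once if the latch is forced: the carriage dragged between detents with the tab out (value of joint carriage between 0.01 and 0.07 m and value of joint tab below 0.003 m).
It also fails if it takes over 72 s, if anything falls off the work surface, if the arm or the gripper's body presses on something with over 40 N, if the wrist force passes 120 N, or if a joint passes its speed limit or range.

## Working session

There is one attempt and no reset: what is moved stays moved. The work goes in short steps, Python scripts to look and compute and a tool call to move; the robot and the scene stay as the last step left them, time stands still between calls to the robot, and variables do not carry over. Pictures are saved under pics/ and viewed, and the job is handed in when it is done.

Besides the shell and the picture viewer there is one more tool, called by a JSON object that holds its "api" and its "payload", one argument or row to a line. play_rows: Moves the arm, as the interface text tells. Scaled input: -1 to 1 covers 200 mm each way for a shift and 2 rad each way for a turn. Its arguments: {"type":"object","properties":{"travel":{"type":"array","items":{"type":"array","items":{"type":"number","minimum":-1,"maximum":1}}},"delta_rot":{"type":"array","items":{"type":"array","items":{"type":"number","minimum":-1,"maximum":1}}},"jaw":{"type":"array","items":{"type":"number"}}},"required":["travel","delta_rot","jaw"]}

```bash
ls; mkdir -p pics; python3 - <<'E'
from bench import r
import cv2
s=r.read_state();print(s)
for n in("scene","top"):
    c=r.read_camera(n);cv2.imwrite(f"pics/{n}0.png",c["pixels"]);print(n,{k:c[k] for k in c if k!="pixels"})
E
```

```text
pics
{'clock': 0.0, 'joints': array([1.13302994e+00, 8.74735119e-02, 1.75110092e-01, 1.65977525e+00,
       4.13342973e-05, 1.57077347e+00]), 'qvel': array([ 8.40670739e-06, -7.64659127e-04,  3.73551677e-04,  3.39414764e-04,
       -3.48026136e-04,  3.44649507e-04]), 'effort': array([ 1.28662497e-03, -5.20384312e+01,  4.64805722e+01,  1.61336950e-02,
        4.33714786e-05, -1.08987848e-06]), 'tool_pos': array([233.04813745, 497.93566417, 230.5633341 ]), 'orientation': array([-6.82056972e-01, -3.06631923e+00,  2.04391299e-03]), 'wrist_force': array([-0.78117428, -1.27096394,  0.13226999]), 'moment': array([0.02445523, 0.02425272, 0.00873741]), 'gripper_width': 85.49273564141697}
scene {'vfov': 57.307522153825985, 'cx': 326.2486609226048, 'cy': 202.45961885081994, 'k1': -0.06667401545242235, 'R': array([[-0.35621688,  0.93425949,  0.0163935 ],
       [ 0.72303634,  0.28670955, -0.62850305],
       [-0.59188511, -0.2120303 , -0.77763434]]), 't': array([ 147.52685723, -348.69180812, 1165.17088618])}
top {'vfov': 56.00755993584366, 'cx': 320.436816545264, 'cy': 197.58437472603006, 'k1': -0.010922704095449706, 'R': array([[ 0.01310009, -0.99921404, -0.03741253],
       [-0.99613129, -0.00978985, -0.08733048],
       [ 0.08689558,  0.03841183, -0.99547661]]), 't': array([ 62.23091578, 556.6007697 , 841.38622232])}
```

View pics/scene0.png

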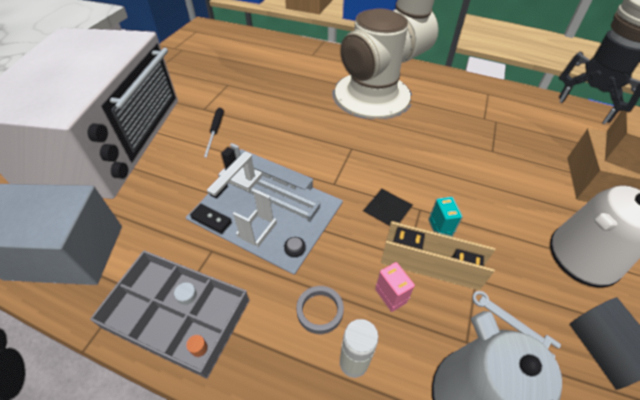

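View pics/top0.png

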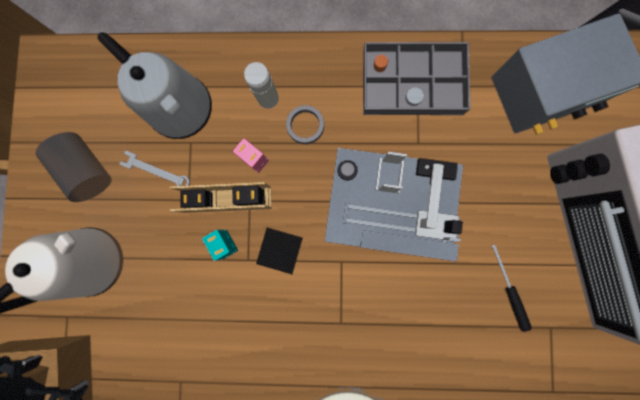

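```bash
python3 - <<'E'
import cv2,numpy as np
a=cv2.imread("pics/scene0.png")[190:300,360:520];b=cv2.imread("pics/top0.png")[130:290,160:310]
cv2.imwrite("pics/c1.png",np.vstack([cv2.resize(a,(640,440),interpolation=cv2.INTER_CUBIC)]))
cv2.imwrite("pics/c2.png",cv2.resize(b,(600,560*600//600),interpolation=cv2.INTER_CUBIC))
t=cv2.imread("pics/top0.png")[140:270,320:480];cv2.imwrite("pics/c3.png",cv2.resize(t,None,fx=4.5,fy=4.5,interpolation=cv2.INTER_CUBIC))
t=cv2.imread("pics/scene0.png")[140:275,180:350];cv2.imwrite("pics/c4.png",cv2.resize(t,None,fx=4.4,fy=4.4,interpolation=cv2.INTER_CUBIC))
E
```

```text
(no output)
```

View pics/c1.png

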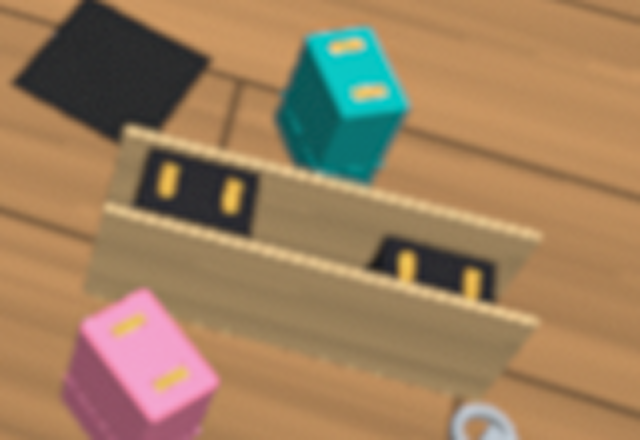

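View pics/c2.png

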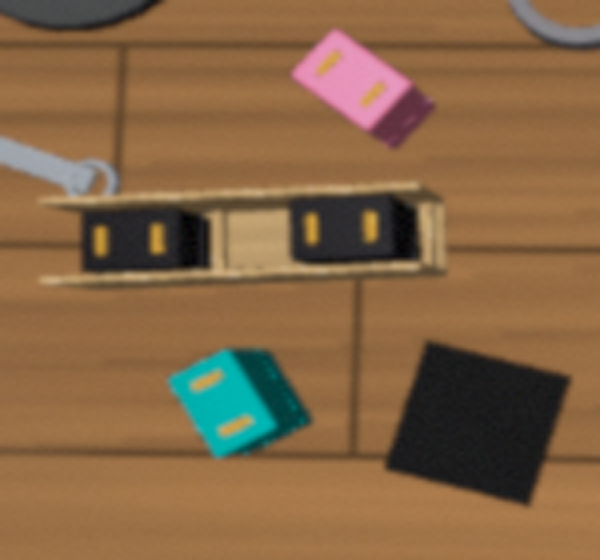

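View pics/c3.png

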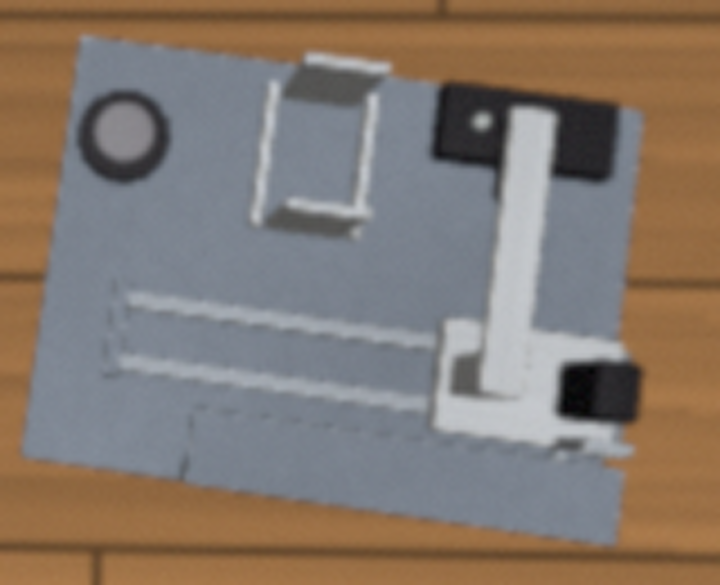

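View pics/c4.png

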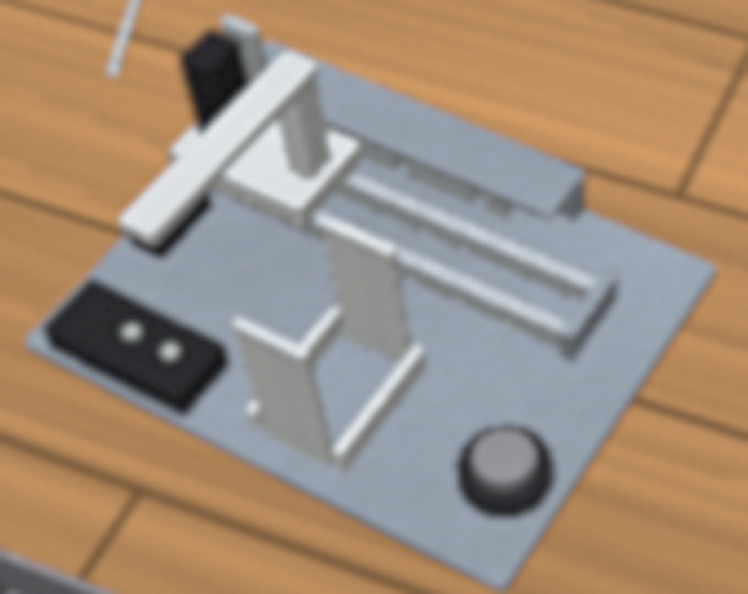

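```bash
cat > h.py <<'E'
import numpy as np,cv2,pickle
from scipy.optimize import least_squares
CAL={'scene':dict(vfov=57.307522153825985,cx=326.2486609226048,cy=202.45961885081994,k1=-0.06667401545242235,R=np.array([[-0.35621688,0.93425949,0.0163935],[0.72303634,0.28670955,-0.62850305],[-0.59188511,-0.2120303,-0.77763434]]),t=np.array([147.52685723,-348.69180812,1165.17088618])),
'top':dict(vfov=56.00755993584366,cx=320.436816545264,cy=197.58437472603006,k1=-0.010922704095449706,R=np.array([[0.01310009,-0.99921404,-0.03741253],[-0.99613129,-0.00978985,-0.08733048],[0.08689558,0.03841183,-0.99547661]]),t=np.array([62.23091578,556.6007697,841.38622232]))}
def proj(n,X):
    c=CAL[n];X=np.atleast_2d(X);f=200/np.tan(np.radians(c['vfov']/2))
    K=np.array([[f,0,c['cx']],[0,f,c['cy']],[0,0,1]])
    return cv2.projectPoints(X.astype(float),cv2.Rodrigues(c['R'])[0],c['t'],K,np.array([c['k1'],0,0,0.]))[0][:,0]
def back(n,uv,z):
    c=CAL[n];f=200/np.tan(np.radians(c['vfov']/2))
    K=np.array([[f,0,c['cx']],[0,f,c['cy']],[0,0,1]])
    p=cv2.undistortPoints(np.array([[uv]],float),K,np.array([c['k1'],0,0,0.]))[0,0]
    d=c['R'].T@np.array([p[0],p[1],1]);o=-c['R'].T@c['t'];return o+d*(z-o[2])/d[2]
def tf(p,L):
    x,y,a=p;L=np.atleast_2d(L).astype(float);c,s=np.cos(a),np.sin(a)
    return np.c_[x+c*L[:,0]-s*L[:,1],y+s*L[:,0]+c*L[:,1],L[:,2]]
def fit(obs,p0):
    # obs: (cam,uv,local)
    def f(p): return np.concatenate([proj(n,tf(p,l))[0]-uv for n,uv,l in obs])
    return least_squares(f,p0,loss='soft_l1'),f
E
python3 - <<'E'
from h import *
C=lambda u,v,s,o:((u+.5)/(s if np.isscalar(s) else s[0])-.5+o[0],(v+.5)/(s if np.isscalar(s) else s[1])-.5+o[1])
c3=lambda u,v:C(u,v,4.5,(320,140)); c4=lambda u,v:C(u,v,4.4,(180,140))
c2=lambda u,v:C(u,v,(4,3.5),(160,130)); c1=lambda u,v:C(u,v,4,(360,190))
D=[('top',c3(80,37),(52,128,10)),('top',c3(643,110),(52,-168,10)),('top',c3(22,457),(-172,128,10)),('top',c3(124,131),(0,98,32)),
('top',c3(305,55),(37,20,102)),('top',c3(391,66),(37,-20,102)),
('scene',c4(715,268),(-172,128,10)),('scene',c4(507,588),(52,128,10)),('scene',c4(27,343),(52,-168,10)),('scene',c4(505,457),(0,98,32)),
('scene',c4(235,320),(37,-20,102)),('scene',c4(303,357),(37,20,102)),('scene',c4(318,215),(-37,-20,102)),('scene',c4(395,252),(-32,20,102))]
b=back('top',c3(320,140),10);print(b)
s,f=fit(D,[b[0],b[1],0.1]);print('dock',s.x);print(f(s.x).reshape(-1,2).round(1).tolist())
for nm in('top','scene'):
    s2,_=fit([d for d in D if d[0]==nm],s.x);print(nm,s2.x)
for nm,sub in (('tall',84),('short',62)):
    pass
P={'tallA':('top',c2(311,228),84),'tallB':('top',c2(371,226),84),'shA':('top',c2(100,240),62),'shB':('top',c2(158,238),62),
'tall scA':('scene',c1(168,180),84),'tall scB':('scene',c1(232,197),84),'sh scA':('scene',c1(406,266),62),'sh scB':('scene',c1(472,283),62)}
for k,(n,uv,z) in P.items(): print(k,back(n,uv,z).round(1),'alt', back(n,uv,84+62-z).round(1))
for n,uv in (('scene',c1(128,128)),('scene',c1(540,237)),('scene',c1(105,208)),('scene',c1(538,322)),('top',c2(40,200)),('top',c2(40,282))): print(n,back(n,uv,83).round(1))
# mat
for uv in((428,342),(570,378),(530,505),(387,467)):print('mat',back('top',c2(*uv),3).round(1))
for uv in((90,0),(210,62),(128,143),(12,82)):print('mat sc',back('scene',c1(*uv),3).round(1))
E
```

```text
[622.07719735 -94.94501452  10.        ]
dock [ 6.10130950e+02 -8.95189083e+01 -1.28559604e-01]
[[-0.1, -0.9], [0.4, -0.5], [-0.4, -0.1], [0.0, -0.1], [-0.0, -0.9], [-0.2, -0.8], [1.2, -1.5], [-0.3, -0.6], [-1.0, -1.0], [0.3, -1.3], [-0.2, 0.3], [0.6, -0.3], [2.4, -0.3], [-0.7, -0.0]]
top [ 6.08871238e+02 -8.96193685e+01 -1.28084197e-01]
scene [ 6.11378360e+02 -8.91781447e+01 -1.30195260e-01]
tallA [555.1 246.8  84. ] alt [557.1 252.5  62. ]
tallB [556.6 214.   84. ] alt [558.7 218.9  62. ]
shA [548.3 371.7  62. ] alt [546.5 362.8  84. ]
shB [549.9 338.8  62. ] alt [548.  330.7  84. ]
tall scA [558.8 213.8  84. ] alt [542.8 213.9  62. ]
tall scB [557.1 245.8  84. ] alt [541.1 247.2  62. ]
sh scA [549.8 337.7  62. ] alt [565.5 333.1  84. ]
sh scB [547.7 370.3  62. ] alt [563.5 364.6  84. ]
scene [534.3 187.1  83. ]
scene [524.1 394.1  83. ]
scene [585.5 188.7  83. ]
scene [573.  397.3  83. ]
top [571.4 397.8  83. ]
top [519.9 395.3  83. ]
mat [486.  195.8   3. ]
mat [463.  111.3   3. ]
mat [378.5 133.2   3. ]
mat [402.1 217.8   3. ]
mat sc [386.4 137.5   3. ]
mat sc [407.3 218.    3. ]
mat sc [483.5 186.8   3. ]
mat sc [465.7 111.5   3. ]
```

Candidates:
- Pink pack at scene (395,286) and turquoise pack at scene (446,215): look-alikes, left alone.
- Black pack at scene (409,237), top (247,195): its top is flush with the wall tops and its strips triangulate at z=84, so this is the **tall** pack.
- Black pack at scene (468,257), top (196,198): it sits sunk and fits z=62, so this is the short pack.

With those heights the pack spacing comes out at 124.7 mm against the nominal 124, which confirms it. The enlarged crop c1 shows the same.

```bash
cat >> h.py <<'E'
from scipy.spatial.transform import Rotation as Rt
# commanded state: pos, theta (angle of tool y in world), tool straight down
import json,os
def load(): return json.load(open('cmd.json'))
def Rtool(th): # columns x,y,z
    y=np.array([np.cos(th),np.sin(th),0]);z=np.array([0,0,-1.]);x=np.cross(y,z);return np.c_[x,y,z]
def plan(wps):
    """wps: list of (x,y,z,theta) -> travel, rot z values"""
    c=load();R=Rtool(c[3])
    for w in wps:
        t=R.T@(np.array(w[:3])-c[:3])/200; print('travel',t.round(4).tolist(),'rotz',round((c[3]-w[3])/2,4))
def commit(t,rz):
    c=load();R=Rtool(c[3]);p=np.array(c[:3])+R@np.array(t)*200;n=[*p,c[3]-2*rz];json.dump(n,open('cmd.json','w'));print('cmd',np.round(n,3))
def st():
    from bench import r
    s=r.read_state();M=Rt.from_rotvec(s['orientation']).as_matrix()
    print('t',round(s['clock'],2),'tcp',s['tool_pos'].round(1),'th',round(np.arctan2(M[1,1],M[0,1]),4),'tilt',round(float(np.arccos(-M[2,2])),4),'F',s['wrist_force'].round(1),'w',round(s['gripper_width'],1),'q',s['joints'].round(2))
E
echo '[233.168,498.126,231.284,1.133]' > cmd.json
python3 - <<'E'
from h import *
plan([(300,250,200,1.635),(557,230,150,1.635)])
E
```

```text
travel [-0.8286, -0.982, 0.1564] rotz -0.251
travel [-2.0348, -0.5278, 0.4064] rotz -0.251
```

{"api": "play_rows", "payload": {
  "travel": [
    [-0.4,-0.49,0.08],
    [-0.828,-0.982,0.156],
    [-0.828,-0.982,0.156],
    [-0.828,-0.982,0.156],
    [-0.828,-0.982,0.156],
    [-0.828,-0.982,0.156],
    [-0.828,-0.982,0.156],
    [-0.828,-0.982,0.156],
    [-0.828,-0.982,0.156],
    [-0.828,-0.982,0.156]
  ],
  "delta_rot": [
    [0,0,-0.1],
    [0,0,-0.251],
    [0,0,-0.251],
    [0,0,-0.251],
    [0,0,-0.251],
    [0,0,-0.251],
    [0,0,-0.251],
    [0,0,-0.251],
    [0,0,-0.251],
    [0,0,-0.251]
  ],
  "jaw": [100,100,100,100,100,100,100,100,100,100]
}}

```text
clock: 1.35
tool_pos: [299.7, 250.4, 200.0]
orientation: [0.102, -3.14, 0.0]
wrist_force: [-0.3, -0.6, 0.2]
gripper_width: 85.3
```

```bash
python3 - <<'E'
from h import *
commit([-0.828,-0.982,0.156],-0.251);st()
plan([(557,230,150,1.635),(557,230,130,1.635)])
E
```

```text
cmd [299.887 250.044 200.084   1.635]
t 1.35 tcp [299.7 250.4 200. ] th 1.6358 tilt 0.0003 F [-0.3 -0.6  0.2] w 85.3 q [ 0.7  -0.3  -0.24  1.63  0.    0.63]
travel [-1.2765, -0.1825, 0.2504] rotz 0.0
travel [-1.2765, -0.1825, 0.3504] rotz 0.0
```

{"api": "play_rows", "payload": {
  "travel": [
    [-0.3,-0.05,0.05],
    [-0.6,-0.1,0.1],
    [-0.9,-0.15,0.2],
    [-1,-0.18,0.25],
    [-1,-0.18,0.25],
    [-1,-0.18,0.25],
    [-1,-0.18,0.25],
    [-1,-0.18,0.25],
    [-1,-0.18,0.25],
    [-1,-0.18,0.25]
  ],
  "delta_rot": [
    [0,0,0],
    [0,0,0],
    [0,0,0],
    [0,0,0],
    [0,0,0],
    [0,0,0],
    [0,0,0],
    [0,0,0],
    [0,0,0],
    [0,0,0]
  ],
  "jaw": [100,100,100,100,100,100,100,100,100,100]
}}

```text
clock: 2.6
tool_pos: [501.7, 227.0, 150.3]
orientation: [-0.101, 3.14, 0.0]
wrist_force: [-0.2, 0.7, 0.1]
gripper_width: 85.5
```

```bash
python3 - <<'E'
from h import *
commit([-1,-0.18,0.25],0);st()
plan([(557,230,150,1.635),(557,230,110,1.635),(557,230,46,1.635)])
E
```

```text
cmd [501.785 226.95  150.084   1.635]
t 2.6 tcp [501.7 227.  150.3] th 1.6352 tilt 0.0003 F [-0.2  0.7  0.1] w 85.5 q [ 0.42  0.07  0.    1.5  -0.    0.36]
travel [-0.2765, -0.0025, 0.0004] rotz 0.0
travel [-0.2765, -0.0025, 0.2004] rotz 0.0
travel [-0.2765, -0.0025, 0.5204] rotz 0.0
```

{"api": "play_rows", "payload": {
  "travel": [
    [-0.2,0,0],
    [-0.277,-0.003,0],
    [-0.277,-0.003,0.1],
    [-0.277,-0.003,0.2],
    [-0.277,-0.003,0.2],
    [-0.277,-0.003,0.2],
    [-0.277,-0.003,0.2],
    [-0.277,-0.003,0.2],
    [-0.277,-0.003,0.2],
    [-0.277,-0.003,0.2]
  ],
  "delta_rot": [
    [0,0,0],
    [0,0,0],
    [0,0,0],
    [0,0,0],
    [0,0,0],
    [0,0,0],
    [0,0,0],
    [0,0,0],
    [0,0,0],
    [0,0,0]
  ],
  "jaw": [100,100,100,100,100,100,100,100,100,100]
}}

```text
clock: 3.85
tool_pos: [557.1, 229.9, 110.2]
orientation: [-0.101, 3.14, 0.0]
wrist_force: [-0.0, -0.4, -0.3]
gripper_width: 85.3
```

```bash
cat >> h.py <<'E'
def look(n,name,box,s):
    from bench import r
    im=r.read_camera(n)['pixels'];x0,y0,x1,y1=box
    cv2.imwrite(f'pics/{name}_{n}.png',cv2.resize(im[y0:y1,x0:x1],None,fx=s,fy=s,interpolation=cv2.INTER_CUBIC))
E
python3 - <<'E'
from h import *
commit([-0.277,-0.003,0.2],0);st()
look('scene','a1',(360,140,520,290),4)
look('top','a1',(160,130,310,270),4)
E
```

```text
cmd [557.109 229.905 110.084   1.635]
t 3.85 tcp [557.1 229.9 110.2] th 1.635 tilt 0.0001 F [-0.  -0.4 -0.3] w 85.3 q [0.39 0.2  0.07 1.44 0.   0.33]
```

View pics/a1_scene.png

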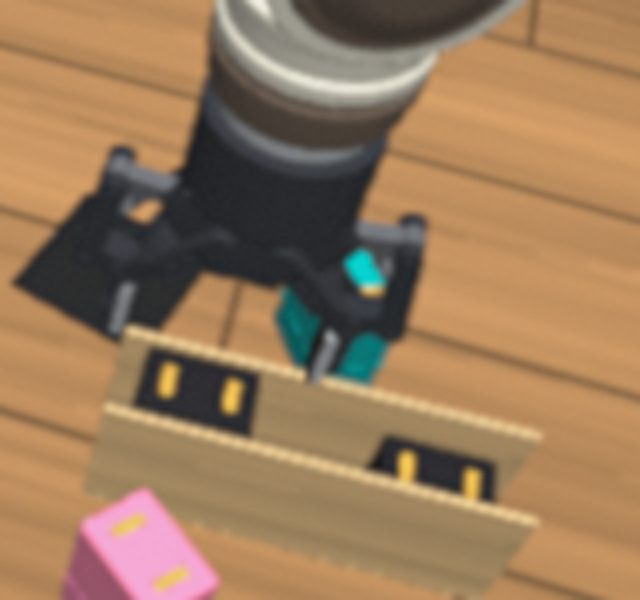

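View pics/a1_top.png

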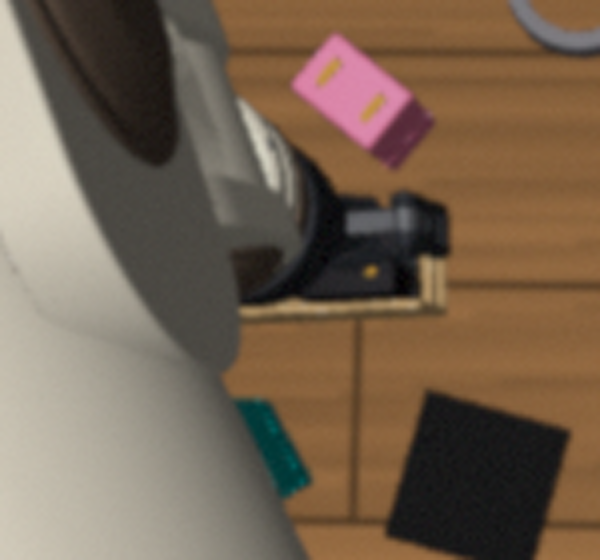

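```bash
python3 - <<'E'
from h import *
d=np.array([-.064,.998,0])
for z in(110,123):
  for s in(-45,45): print(z,s,(proj('scene',np.array([557.1,229.9,z])+s*d)[0]-[360,140])*4)
E
```

```text
110 -45 [117.78226221 332.45742056]
110 45 [302.69045905 379.23674087]
123 -45 [121.88668367 316.5744535 ]
123 45 [309.5873684  363.74964722]
```

{"api": "play_rows", "payload": {
  "travel": [
    [0,0,0.05],
    [0,0,0.1],
    [0,0,0.15],
    [0,0,0.2],
    [0,0,0.25],
    [0,0,0.3],
    [0,0,0.32],
    [0,0,0.32],
    [0,0,0.32],
    [0,0,0.32]
  ],
  "delta_rot": [
    [0,0,0],
    [0,0,0],
    [0,0,0],
    [0,0,0],
    [0,0,0],
    [0,0,0],
    [0,0,0],
    [0,0,0],
    [0,0,0],
    [0,0,0]
  ],
  "jaw": [100,100,100,100,100,100,100,100,100,100]
}}

```text
clock: 5.2
tool_pos: [557.3, 230.0, 46.5]
orientation: [-0.101, 3.139, 0.0]
wrist_force: [0.7, 0.2, 0.1]
gripper_width: 85.2
```

```bash
python3 - <<'E'
from h import *
commit([0,0,0.32],0);st()
E
```

```text
cmd [557.109 229.905  46.084   1.635]
t 5.2 tcp [557.3 230.   46.5] th 1.6351 tilt 0.0007 F [0.7 0.2 0.1] w 85.2 q [ 0.39  0.22 -0.03  1.32 -0.    0.33]
```

Close.

{"api": "play_rows", "payload": {
  "travel": [
    [0,0,0],
    [0,0,0],
    [0,0,0],
    [0,0,0],
    [0,0,0],
    [0,0,0],
    [0,0,0],
    [0,0,0],
    [0,0,0],
    [0,0,0]
  ],
  "delta_rot": [
    [0,0,0],
    [0,0,0],
    [0,0,0],
    [0,0,0],
    [0,0,0],
    [0,0,0],
    [0,0,0],
    [0,0,0],
    [0,0,0],
    [0,0,0]
  ],
  "jaw": [40,30,20,20,20,20,20,20,20,20]
}}

```text
clock: 6.45
tool_pos: [557.4, 230.0, 46.5]
orientation: [-0.101, 3.139, 0.0]
wrist_force: [1.8, 0.8, 5.2]
gripper_width: 57.4
```

```bash
python3 - <<'E'
from h import *
st()
E
```

```text
t 6.45 tcp [557.4 230.   46.5] th 1.635 tilt 0.0007 F [1.8 0.8 5.2] w 57.4 q [ 0.39  0.22 -0.03  1.32 -0.    0.33]
```

{"api": "play_rows", "payload": {
  "travel": [
    [0,0,-0.05],
    [0,0,-0.15],
    [0,0,-0.25],
    [0,0,-0.35],
    [0,0,-0.45],
    [0,0,-0.55],
    [0,0,-0.6],
    [0,0,-0.6],
    [0,0,-0.6],
    [0,0,-0.6]
  ],
  "delta_rot": [
    [0,0,0],
    [0,0,0],
    [0,0,0],
    [0,0,0],
    [0,0,0],
    [0,0,0],
    [0,0,0],
    [0,0,0],
    [0,0,0],
    [0,0,0]
  ],
  "jaw": [20,20,20,20,20,20,20,20,20,20]
}}

```text
clock: 7.7
tool_pos: [556.8, 229.8, 165.1]
orientation: [0.101, -3.139, 0.001]
wrist_force: [-0.2, -0.2, -4.7]
gripper_width: 57.5
```

```bash
python3 - <<'E'
from h import *
commit([0,0,-0.6],0);st()
look('scene','a2',(340,100,540,250),3.5)
plan([(432,165,166,1.635),(432,165,60,1.635),(432,165,45.5,1.635)])
E
```

```text
cmd [557.109 229.905 166.084   1.635]
t 7.7 tcp [556.8 229.8 165.1] th 1.635 tilt 0.0015 F [-0.2 -0.2 -4.7] w 57.5 q [0.39 0.2  0.17 1.55 0.   0.33]
travel [0.6451, -0.2837, 0.0004] rotz 0.0
travel [0.6451, -0.2837, 0.5304] rotz 0.0
travel [0.6451, -0.2837, 0.6029] rotz 0.0
```

View pics/a2_scene.png

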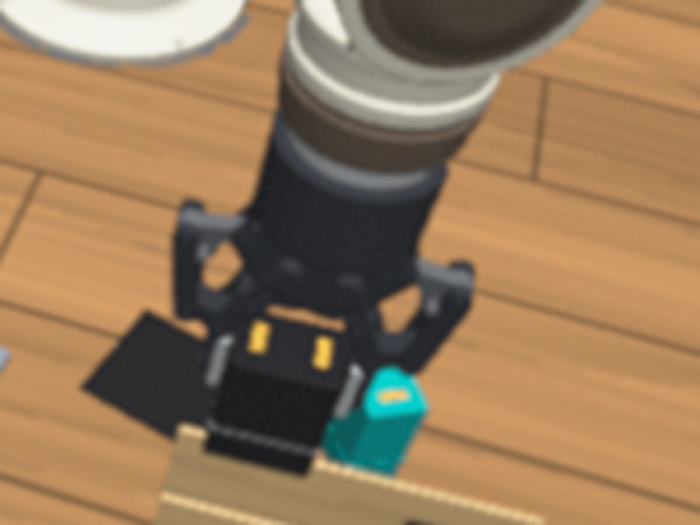

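{"api": "play_rows", "payload": {
  "travel": [
    [0.13,-0.06,0],
    [0.3,-0.13,0],
    [0.45,-0.2,0],
    [0.6,-0.26,0],
    [0.645,-0.284,0.1],
    [0.645,-0.284,0.25],
    [0.645,-0.284,0.4],
    [0.645,-0.284,0.5],
    [0.645,-0.284,0.53],
    [0.645,-0.284,0.53]
  ],
  "delta_rot": [
    [0,0,0],
    [0,0,0],
    [0,0,0],
    [0,0,0],
    [0,0,0],
    [0,0,0],
    [0,0,0],
    [0,0,0],
    [0,0,0],
    [0,0,0]
  ],
  "jaw": [20,20,20,20,20,20,20,20,20,20]
}}

```text
clock: 9.0
tool_pos: [432.0, 164.9, 60.3]
orientation: [0.101, -3.14, 0.0]
wrist_force: [0.7, 0.6, -4.2]
gripper_width: 57.1
```

```bash
python3 - <<'E'
from h import *
commit([0.645,-0.284,0.53],0);st()
plan([(432,165,45,1.635)])
E
```

```text
cmd [432.019 164.946  60.084   1.635]
t 9.0 tcp [432.  164.9  60.3] th 1.635 tilt 0.0001 F [ 0.7  0.6 -4.2] w 57.1 q [ 0.36 -0.12 -0.36  1.33  0.    0.3 ]
travel [0.0001, 0.0003, 0.0754] rotz 0.0
```

{"api": "play_rows", "payload": {
  "travel": [
    [0,0,0.025],
    [0,0,0.05],
    [0,0,0.065],
    [0,0,0.075],
    [0,0,0.075],
    [0,0,0.075],
    [0,0,0.075],
    [0,0,0.075],
    [0,0,0.075],
    [0,0,0.075]
  ],
  "delta_rot": [
    [0,0,0],
    [0,0,0],
    [0,0,0],
    [0,0,0],
    [0,0,0],
    [0,0,0],
    [0,0,0],
    [0,0,0],
    [0,0,0],
    [0,0,0]
  ],
  "jaw": [20,20,20,20,20,20,70,75,85,100]
}}

```text
clock: 10.25
tool_pos: [432.1, 165.0, 45.1]
orientation: [-0.101, 3.14, 0.0]
wrist_force: [-0.1, -0.5, -0.4]
gripper_width: 85.2
```

```bash
python3 - <<'E'
from h import *
commit([0,0,0.075],0);st()
plan([(432,165,120,1.635),(432,165,120,0.064)])
E
```

```text
cmd [432.019 164.946  45.084   1.635]
t 10.25 tcp [432.1 165.   45.1] th 1.6351 tilt 0.0002 F [-0.1 -0.5 -0.4] w 85.2 q [ 0.36 -0.11 -0.38  1.3  -0.    0.3 ]
travel [0.0001, 0.0003, -0.3746] rotz 0.0
travel [0.0001, 0.0003, -0.3746] rotz 0.7855
```

{"api": "play_rows", "payload": {
  "travel": [
    [0,0,-0.15],
    [0,0,-0.3],
    [0,0,-0.4],
    [0,0,-0.4],
    [0,0,-0.4],
    [0,0,-0.4],
    [0,0,-0.4],
    [0,0,-0.4],
    [0,0,-0.4],
    [0,0,-0.4]
  ],
  "delta_rot": [
    [0,0,0],
    [0,0,0],
    [0,0,0.08],
    [0,0,0.16],
    [0,0,0.24],
    [0,0,0.32],
    [0,0,0.4],
    [0,0,0.48],
    [0,0,0.5],
    [0,0,0.5]
  ],
  "jaw": [100,100,100,100,100,100,100,100,100,100]
}}

```text
clock: 11.5
tool_pos: [432.0, 165.0, 125.1]
orientation: [1.416, 2.804, 0.0]
wrist_force: [1.6, 0.2, 0.1]
gripper_width: 85.2
```

```bash
python3 - <<'E'
from h import *
commit([0,0,-0.4],0.5);st()
look('scene','a3',(320,140,480,270),4)
look('top','a3',(200,170,340,300),4)
plan([(432,165,125,0.064),(432,165,55,0.064)])
E
```

```text
cmd [432.019 164.946 125.084   0.635]
t 11.5 tcp [432.  165.  125.1] th 0.6354 tilt 0.0001 F [1.6 0.2 0.1] w 85.2 q [ 0.36 -0.14 -0.25  1.46 -0.    1.3 ]
travel [0.0003, 0.0001, 0.0004] rotz 0.2855
travel [0.0003, 0.0001, 0.3504] rotz 0.2855
```

View pics/a3_scene.png

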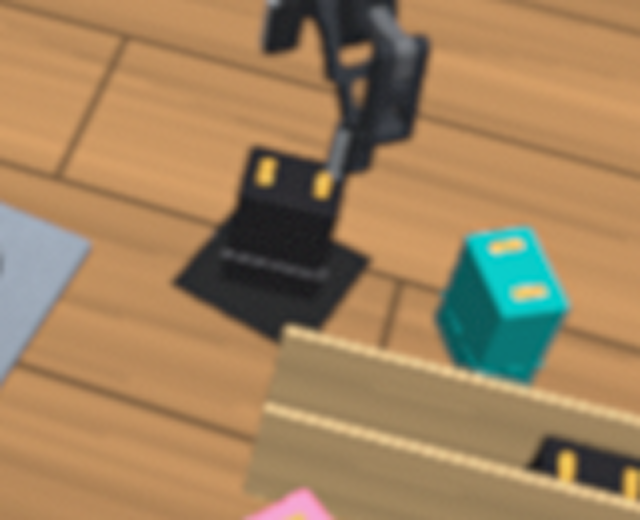

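View pics/a3_top.png

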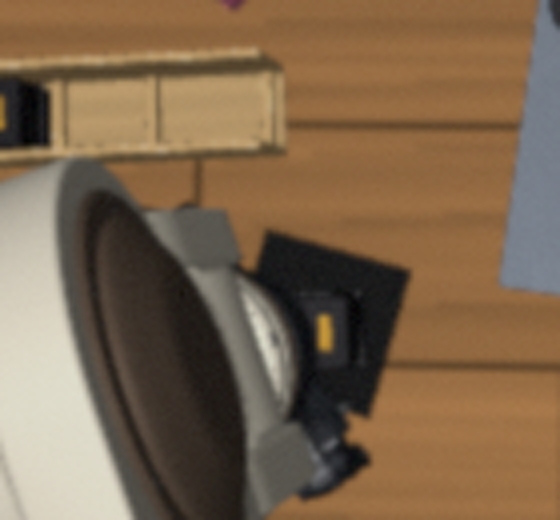

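```bash
python3 - <<'E'
from h import *
for uv in((266,172),(324,185)): print(back('scene',((uv[0]+.5)/4-.5+320,(uv[1]+.5)/4-.5+140),83))
E
```

```text
[434.45036019 148.74233238  83.        ]
[431.84308023 181.2431854   83.        ]
```

{"api": "play_rows", "payload": {
  "travel": [
    [0,0,0],
    [0,0,0],
    [0,0,0],
    [0,0,0.03],
    [0,0,0.1],
    [0,0,0.17],
    [0,0,0.25],
    [0,0,0.33],
    [0,0,0.385],
    [0,0,0.385]
  ],
  "delta_rot": [
    [0,0,0.08],
    [0,0,0.16],
    [0,0,0.24],
    [0,0,0.2855],
    [0,0,0.2855],
    [0,0,0.2855],
    [0,0,0.2855],
    [0,0,0.2855],
    [0,0,0.2855],
    [0,0,0.2855]
  ],
  "jaw": [100,100,100,100,100,100,100,100,100,100]
}}

```text
clock: 12.85
tool_pos: [431.5, 164.8, 47.1]
orientation: [-2.149, -2.291, 0.002]
wrist_force: [-0.2, 0.2, -0.4]
gripper_width: 85.4
```

```bash
python3 - <<'E'
from h import *
commit([0,0,0.385],0.2855);st()
E
```

```text
cmd [4.32019e+02 1.64946e+02 4.80840e+01 6.40000e-02]
t 12.85 tcp [431.5 164.8  47.1] th 0.0642 tilt 0.0015 F [-0.2  0.2 -0.4] w 85.4 q [ 0.36 -0.11 -0.38  1.31  0.    1.87]
```

Close (first half), then lift.

{"api": "play_rows", "payload": {
  "travel": [
    [0,0,0],
    [0,0,0],
    [0,0,0],
    [0,0,0],
    [0,0,0],
    [0,0,0],
    [0,0,0],
    [0,0,0],
    [0,0,0],
    [0,0,0]
  ],
  "delta_rot": [
    [0,0,0],
    [0,0,0],
    [0,0,0],
    [0,0,0],
    [0,0,0],
    [0,0,0],
    [0,0,0],
    [0,0,0],
    [0,0,0],
    [0,0,0]
  ],
  "jaw": [40,20,10,10,10,10,10,10,10,10]
}}

```text
clock: 14.1
tool_pos: [432.2, 165.1, 48.7]
orientation: [2.149, 2.291, 0.001]
wrist_force: [-2.0, -0.0, 5.2]
gripper_width: 39.2
```

```bash
python3 - <<'E'
from h import *
st()
plan([(432,165,150,0.064),(560,-89,200,1.442),(610,-89,200,1.442)])
E
```

```text
t 14.1 tcp [432.2 165.1  48.7] th 0.064 tilt 0.0009 F [-2.  -0.   5.2] w 39.2 q [ 0.36 -0.11 -0.38  1.31  0.    1.87]
travel [0.0003, -0.0001, -0.5096] rotz 0.0
travel [-1.3081, 0.5574, -0.7596] rotz -0.689
travel [-1.324, 0.8069, -0.7596] rotz -0.689
```

{"api": "play_rows", "payload": {
  "travel": [
    [0,0,-0.1],
    [0,0,-0.3],
    [0,0,-0.5],
    [-0.15,0.1,-0.7],
    [-0.3,0.2,-0.7],
    [-0.5,0.3,-0.7],
    [-0.7,0.4,-0.7],
    [-0.85,0.5,-0.7],
    [-0.9,0.55,-0.7],
    [-0.9,0.55,-0.7]
  ],
  "delta_rot": [
    [0,0,0],
    [0,0,0],
    [0,0,0],
    [0,0,-0.07],
    [0,0,-0.14],
    [0,0,-0.21],
    [0,0,-0.28],
    [0,0,-0.35],
    [0,0,-0.4],
    [0,0,-0.4]
  ],
  "jaw": [10,10,10,10,10,10,10,10,10,10]
}}

```text
clock: 15.35
tool_pos: [553.3, -8.4, 186.7]
orientation: [-1.089, -2.944, 0.001]
wrist_force: [0.1, 0.3, -4.7]
gripper_width: 39.0
```

```bash
python3 - <<'E'
from h import *
commit([-0.9,0.55,-0.7],-0.4);st()
plan([(610,-89.4,185,1.442)])
E
```

```text
cmd [553.306  -7.65  188.084   0.864]
t 15.35 tcp [553.3  -8.4 186.7] th 0.8622 tilt 0.0024 F [ 0.1  0.3 -4.7] w 39.0 q [-0.02  0.09  0.09  1.58 -0.    0.69]
travel [-0.481, -0.1267, 0.0154] rotz -0.289
```

{"api": "play_rows", "payload": {
  "travel": [
    [-0.1,-0.03,0],
    [-0.2,-0.06,0],
    [-0.3,-0.09,0],
    [-0.4,-0.12,0],
    [-0.481,-0.127,0],
    [-0.481,-0.127,0],
    [-0.481,-0.127,0],
    [-0.481,-0.127,0],
    [-0.481,-0.127,0],
    [-0.481,-0.127,0]
  ],
  "delta_rot": [
    [0,0,-0.06],
    [0,0,-0.12],
    [0,0,-0.18],
    [0,0,-0.24],
    [0,0,-0.289],
    [0,0,-0.289],
    [0,0,-0.289],
    [0,0,-0.289],
    [0,0,-0.289],
    [0,0,-0.289]
  ],
  "jaw": [10,10,10,10,10,10,10,10,10,10]
}}

```text
clock: 16.6
tool_pos: [609.9, -89.2, 188.2]
orientation: [0.202, 3.135, 0.0]
wrist_force: [-0.0, 0.2, -5.0]
gripper_width: 39.8
```

```bash
python3 - <<'E'
from h import *
commit([-0.481,-0.127,0],-0.289);st()
look('scene','a4',(180,100,350,275),3.4)
look('top','a4',(300,130,480,270),4)
E
```

```text
cmd [609.966 -89.438 188.084   1.442]
t 16.6 tcp [609.9 -89.2 188.2] th 1.4418 tilt 0.0002 F [-0.   0.2 -5. ] w 39.8 q [-0.15  0.24  0.26  1.6   0.   -0.02]
```

View pics/a4_scene.png

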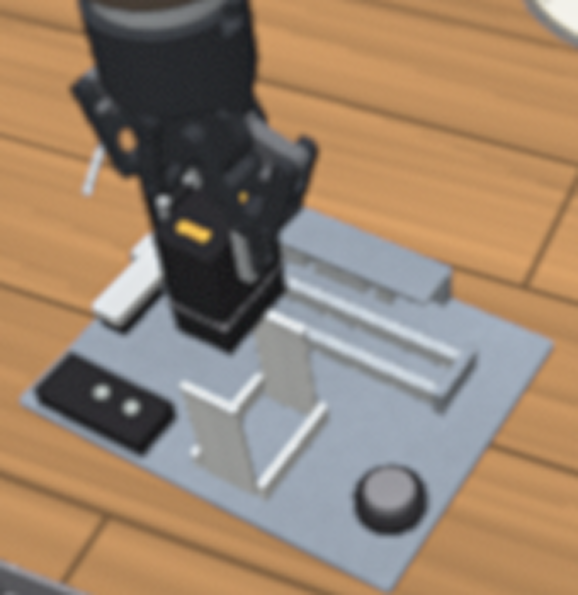

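View pics/a4_top.png

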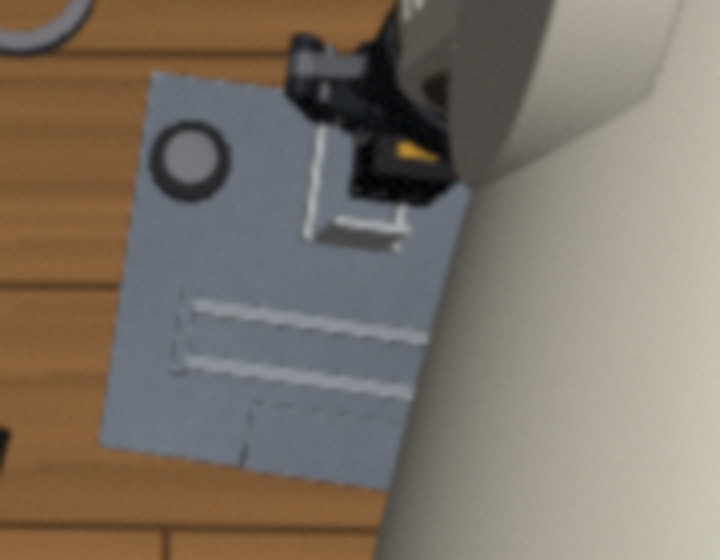

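{"api": "play_rows", "payload": {
  "travel": [
    [0,0,0.05],
    [0,0,0.1],
    [0,0,0.14],
    [0,0,0.17],
    [0,0,0.18],
    [0,0,0.18],
    [0,0,0.18],
    [0,0,0.18],
    [0,0,0.18],
    [0,0,0.18]
  ],
  "delta_rot": [
    [0,0,0],
    [0,0,0],
    [0,0,0],
    [0,0,0],
    [0,0,0],
    [0,0,0],
    [0,0,0],
    [0,0,0],
    [0,0,0],
    [0,0,0]
  ],
  "jaw": [10,10,10,10,10,10,10,10,10,10]
}}

```text
clock: 17.95
tool_pos: [610.0, -89.4, 152.1]
orientation: [0.202, 3.135, -0.0]
wrist_force: [0.3, -1.0, -5.5]
gripper_width: 39.2
```

```bash
python3 - <<'E'
from h import *
commit([0,0,0.18],0);st()
look('scene','a5',(210,150,290,250),6)
look('top','a5',(360,130,440,210),7)
for n,o,s in(('scene',(210,150),6),('top',(360,130),7)):
  p=(610,-89.4,-.1285)
  f=lambda L:((proj(n,tf(p,L))-o+.5)*s-.5).round().tolist()
  print(n,'front cheek in',f([(32,-20,102),(32,20,102)]),'out',f([(37,-20,102),(37,20,102)]),'back in',f([(-32,-20,102),(-32,20,102)]),f([(-37,-20,102),(-37,20,102)]))
  print('pack bottom',f([(29,-20,106.7),(29,20,106.7),(-29,20,106.7)]),'top',f([(29,-20,186.7),(29,20,186.7),(-29,20,186.7)]))
E
```

```text
cmd [609.966 -89.438 152.084   1.442]
t 17.95 tcp [610.  -89.4 152.1] th 1.442 tilt 0.0001 F [ 0.3 -1.  -5.5] w 39.2 q [-0.15  0.23  0.19  1.53 -0.   -0.02]
scene front cheek in [[149.0, 368.0], [247.0, 414.0]] out [[140.0, 378.0], [238.0, 425.0]] back in [[260.0, 241.0], [355.0, 284.0]] [[269.0, 232.0], [363.0, 274.0]]
pack bottom [[152.0, 353.0], [250.0, 399.0], [349.0, 281.0]] top [[106.0, 191.0], [212.0, 239.0], [322.0, 117.0]]
top front cheek in [[325.0, 184.0], [192.0, 166.0]] out [[327.0, 168.0], [194.0, 150.0]] back in [[299.0, 393.0], [165.0, 375.0]] [[297.0, 410.0], [163.0, 391.0]]
pack bottom [[327.0, 190.0], [193.0, 173.0], [168.0, 363.0]] top [[383.0, 132.0], [234.0, 113.0], [207.0, 324.0]]
```

View pics/a5_scene.png

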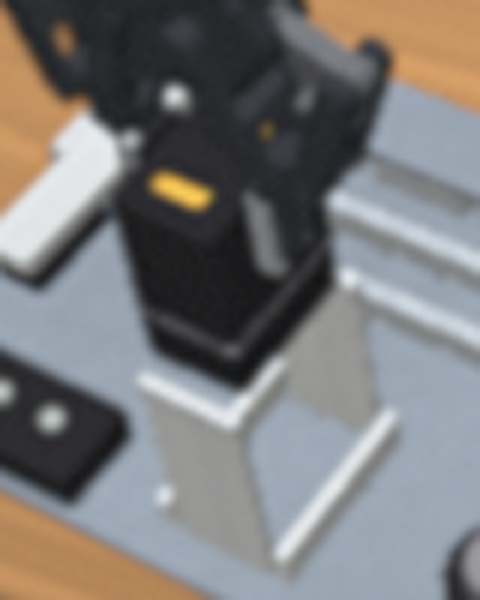

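View pics/a5_top.png

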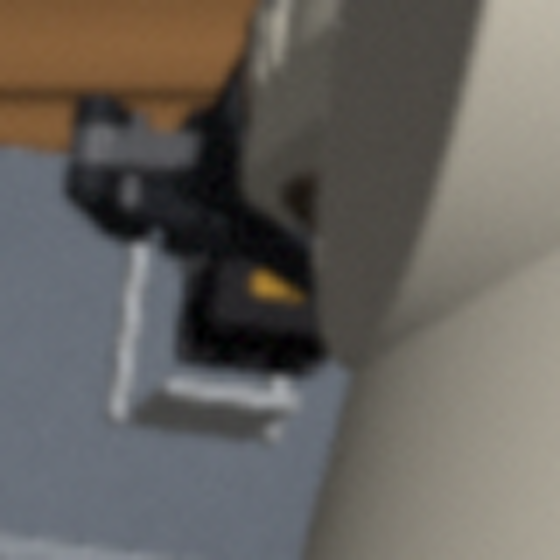

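```bash
python3 - <<'E'
from h import *
from bench import r
im=r.read_camera('scene')['pixels'];cv2.imwrite('pics/raw5.png',im)
x0,y0,x1,y1=220,160,280,230
c=cv2.resize(im[y0:y1,x0:x1],None,fx=8,fy=8,interpolation=cv2.INTER_LANCZOS4)
c=(255*(c/255.)**0.5).astype(np.uint8)
p=(610,-89.4,-.1285)
f=lambda L:np.int32((proj('scene',tf(p,L))-(x0,y0)+.5)*8-.5)
d=c.copy()
for z,col in((106.7,(0,0,255)),(186.7,(0,255,0))):
    cv2.polylines(d,[f([(29,-20,z),(29,20,z),(-29,20,z)])],False,col,1)
cv2.polylines(d,[f([(32,-20,102),(32,20,102),(37,20,102),(37,-20,102)])],True,(255,0,0),1)
cv2.polylines(d,[f([(-32,-20,102),(-32,20,102),(-37,20,102),(-37,-20,102)])],True,(255,0,0),1)
cv2.imwrite('pics/a6.png',d); cv2.imwrite('pics/a6b.png',c)
E
```

```text
(no output)
```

View pics/a6.png

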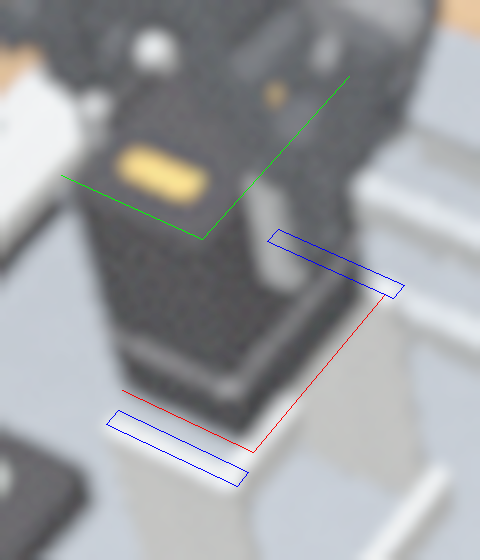

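```bash
python3 - <<'E'
from h import *
from bench import r
im=r.read_camera('top')['pixels'];cv2.imwrite('pics/raw6.png',im)
x0,y0,x1,y1=370,140,420,200
c=cv2.resize(im[y0:y1,x0:x1],None,fx=10,fy=10,interpolation=cv2.INTER_LANCZOS4)
c=(255*(c/255.)**0.5).astype(np.uint8)
p=(610,-89.4,-.1285)
f=lambda L:np.int32((proj('top',tf(p,L))-(x0,y0)+.5)*10-.5)
d=c.copy()
for z,col in((106.7,(0,0,255)),(186.7,(0,255,0))):
    cv2.polylines(d,[f([(29,-20,z),(29,20,z),(-29,20,z),(-29,-20,z)])],True,col,1)
cv2.polylines(d,[f([(-32,-20,102),(-32,20,102),(-37,20,102),(-37,-20,102)])],True,(255,0,0),1)
for s in(-1,1):cv2.polylines(d,[f([(-32,s*23,28),(32,s*23,28),(32,s*28,28),(-32,s*28,28)])],True,(255,255,0),1)
cv2.imwrite('pics/a7.png',d)
E
```

```text
(no output)
```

View pics/a7.png

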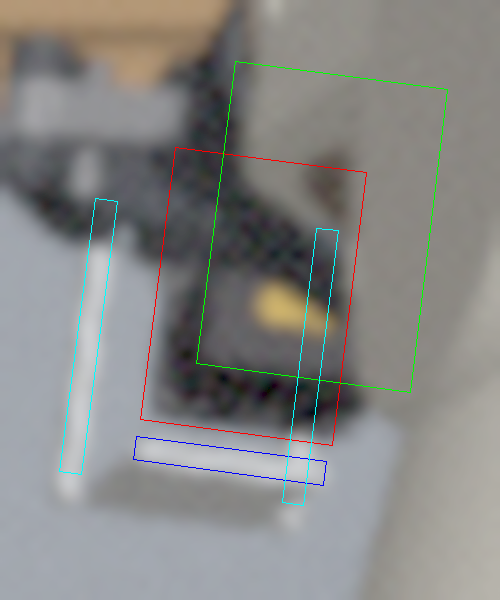

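```bash
python3 - <<'E'
from h import *
p=(610,-89.4,-.1285)
def loc(uv,z,o=(220,160),s=8,n='scene'):
    X=back(n,((uv[0]+.5)/s-.5+o[0],(uv[1]+.5)/s-.5+o[1]),z);a=p[2];d=X[:2]-p[:2];return (np.array([[np.cos(a),np.sin(a)],[-np.sin(a),np.cos(a)]])@d).round(1)
print('strip',loc((162,173),186.7),loc((162,173),188),'exp 16.3,0')
for uv in((103,430),(235,492)):print('cheek outer',loc(uv,102))
# strip pos in earlier images: pack centre known -> half-spacing
im=cv2.imread('pics/raw5.png').astype(int)
m=(im[...,2]>150)&(im[...,0]<140)&(im[...,2]-im[...,0]>60);m[:160]=0;m[195:]=0;m[:,:220]=0;m[:,255:]=0
v,u=np.nonzero(m);w=(im[...,2]-im[...,0])[v,u];uc=((u*w).sum()/w.sum(),(v*w).sum()/w.sum());print(uc,len(u),loc(uc,186.7,(0,0),1))
print('lips in orig: ')
# clean initial images: button & cheeks via both cams
E
```

```text
strip [17.1 -0.1] [18.   0.8] exp 16.3,0
cheek outer [ 38.9 -19.7]
cheek outer [38.5 20.5]
(np.float64(236.78477389811104), np.float64(179.2829612669338)) 44 [16.  -7.9]
lips in orig:
```

{"api": "play_rows", "payload": {
  "travel": [
    [-0.003,0.004,0.02],
    [-0.003,0.004,0.05],
    [-0.003,0.004,0.08],
    [-0.003,0.004,0.11],
    [-0.003,0.004,0.14],
    [-0.003,0.004,0.17],
    [-0.003,0.004,0.2],
    [-0.003,0.004,0.23],
    [-0.003,0.004,0.26],
    [-0.003,0.004,0.26]
  ],
  "delta_rot": [
    [0,0,0],
    [0,0,0],
    [0,0,0],
    [0,0,0],
    [0,0,0],
    [0,0,0],
    [0,0,0],
    [0,0,0],
    [0,0,0],
    [0,0,0]
  ],
  "jaw": [10,10,10,10,10,10,10,10,10,10]
}}

```text
clock: 19.4
tool_pos: [610.4, -88.7, 99.4]
orientation: [-0.202, -3.134, -0.0]
wrist_force: [-0.8, -0.2, -4.4]
gripper_width: 39.1
```

```bash
python3 - <<'E'
from h import *
from bench import r
commit([-.003,.004,0.26],0);st()
for n,(x0,y0,x1,y1),s in (('top',(370,140,420,200),7),('scene',(220,160,290,250),6)):
  im=r.read_camera(n)['pixels']
  c=cv2.resize(im[y0:y1,x0:x1],None,fx=s,fy=s,interpolation=cv2.INTER_LANCZOS4)
  cv2.imwrite(f'pics/b1_{n}.png',(255*(c/255.)**0.5).astype(np.uint8))
a=cv2.imread('pics/b1_top.png');b=cv2.imread('pics/b1_scene.png');h=max(a.shape[0],b.shape[0])
P=lambda i:np.pad(i,((0,h-i.shape[0]),(0,0),(0,0)))
cv2.imwrite('pics/b1.png',np.hstack([P(a),P(b)]))
E
```

```text
cmd [610.664 -88.722 100.084   1.442]
t 19.4 tcp [610.4 -88.7  99.4] th 1.442 tilt 0.0009 F [-0.8 -0.2 -4.4] w 39.1 q [-0.14  0.24  0.09  1.43  0.   -0.02]
```

View pics/b1.png

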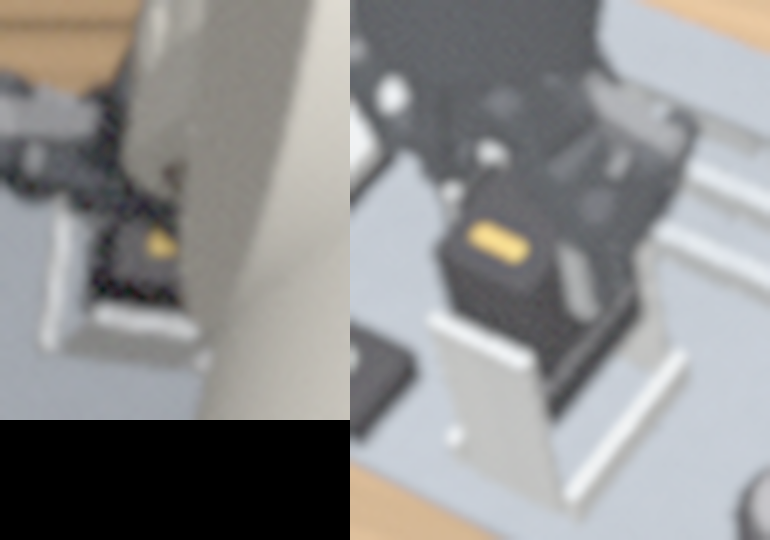

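{"api": "play_rows", "payload": {
  "travel": [
    [0,0,0.03],
    [0,0,0.06],
    [0,0,0.09],
    [0,0,0.12],
    [0,0,0.14],
    [0,0,0.155],
    [0,0,0.17],
    [0,0,0.185],
    [0,0,0.2],
    [0,0,0.2]
  ],
  "delta_rot": [
    [0,0,0],
    [0,0,0],
    [0,0,0],
    [0,0,0],
    [0,0,0],
    [0,0,0],
    [0,0,0],
    [0,0,0],
    [0,0,0],
    [0,0,0]
  ],
  "jaw": [10,10,10,10,10,10,10,10,10,10]
}}

```text
clock: 20.75
tool_pos: [610.5, -88.7, 59.8]
orientation: [-0.202, -3.135, -0.0]
wrist_force: [-0.5, -0.2, -4.7]
gripper_width: 39.4
```

```bash
python3 - <<'E'
from h import *
commit([0,0,0.2],0);st()
E
```

```text
cmd [610.664 -88.722  60.084   1.442]
t 20.75 tcp [610.5 -88.7  59.8] th 1.442 tilt 0.0004 F [-0.5 -0.2 -4.7] w 39.4 q [-0.14  0.25  0.03  1.35 -0.   -0.02]
```

{"api": "play_rows", "payload": {
  "travel": [
    [0,0,0.006],
    [0,0,0.012],
    [0,0,0.018],
    [0,0,0.022],
    [0,0,0.025],
    [0,0,0.026],
    [0,0,0.026],
    [0,0,0.026],
    [0,0,0.026],
    [0,0,0.026]
  ],
  "delta_rot": [
    [0,0,0],
    [0,0,0],
    [0,0,0],
    [0,0,0],
    [0,0,0],
    [0,0,0],
    [0,0,0],
    [0,0,0],
    [0,0,0],
    [0,0,0]
  ],
  "jaw": [10,10,10,10,10,10,10,10,10,10]
}}

```text
clock: 22.0
tool_pos: [610.8, -88.8, 55.8]
orientation: [0.202, 3.134, -0.0]
wrist_force: [-4.5, 0.2, 5.8]
gripper_width: 39.1
```

```bash
python3 - <<'E'
from h import *
commit([0,0,0.026],0);st()
E
```

```text
cmd [610.664 -88.722  54.884   1.442]
t 22.0 tcp [610.8 -88.8  55.8] th 1.442 tilt 0.0008 F [-4.5  0.2  5.8] w 39.1 q [-0.14  0.25  0.02  1.34 -0.   -0.02]
```

{"api": "play_rows", "payload": {
  "travel": [
    [0,0,0],
    [0,0,0],
    [0,0,0],
    [0,0,0],
    [0,0,0],
    [0,0,0],
    [0,0,0],
    [0,0,-0.05],
    [0,0,-0.1],
    [0,0,-0.15]
  ],
  "delta_rot": [
    [0,0,0],
    [0,0,0],
    [0,0,0],
    [0,0,0],
    [0,0,0],
    [0,0,0],
    [0,0,0],
    [0,0,0],
    [0,0,0],
    [0,0,0]
  ],
  "jaw": [55,60,70,70,70,70,70,70,70,70]
}}

```text
clock: 23.25
tool_pos: [610.9, -88.8, 86.1]
orientation: [0.202, 3.134, -0.0]
wrist_force: [-0.2, 0.4, 0.2]
gripper_width: 59.7
```

```bash
python3 - <<'E'
from h import *
commit([0,0,-0.15],0);st()
g=tf((611,-88.8,-.1285),[(-103.5,-140,0),(-107.5,-140,0)]);print(g)
plan([(610.7,-88.7,185,1.442),(g[0][0],-130,185,1.442-np.pi/2)])
E
```

```text
cmd [610.664 -88.722  84.884   1.442]
t 23.25 tcp [610.9 -88.8  86.1] th 1.442 tilt 0.0009 F [-0.2  0.4  0.2] w 59.7 q [-0.14  0.24  0.07  1.4  -0.   -0.02]
[[ 490.41280213 -214.38255337    0.        ]
 [ 486.44578122 -213.86996675    0.        ]]
travel [-0.0002, 0.0001, -0.5006] rotz 0.0
travel [0.5698, -0.2819, -0.5006] rotz 0.7854
```

{"api": "play_rows", "payload": {
  "travel": [
    [0,0,-0.15],
    [0,0,-0.35],
    [0,0,-0.5],
    [0.1,-0.15,-0.5],
    [0.2,-0.3,-0.5],
    [0.3,-0.45,-0.5],
    [0.4,-0.6,-0.5],
    [0.5,-0.68,-0.5],
    [0.5,-0.68,-0.5],
    [0.5,-0.68,-0.5]
  ],
  "delta_rot": [
    [0,0,0],
    [0,0,0],
    [0,0,0.07],
    [0,0,0.14],
    [0,0,0.21],
    [0,0,0.28],
    [0,0,0.35],
    [0,0,0.42],
    [0,0,0.49],
    [0,0,0.5]
  ],
  "jaw": [70,70,70,70,70,70,70,70,70,70]
}}

```text
clock: 24.5
tool_pos: [493.9, -211.0, 185.7]
orientation: [1.681, 2.653, 0.0]
wrist_force: [-0.3, -0.1, -1.0]
gripper_width: 59.7
```

```bash
python3 - <<'E'
from h import *
commit([.5,-.68,-0.5],0.5);st()
look('scene','d1',(180,130,350,275),4)
look('top','d1',(320,130,480,270),4.5)
E
```

```text
cmd [ 4.94025e+02 -2.10751e+02  1.84884e+02  4.42000e-01]
t 24.5 tcp [ 493.9 -211.   185.7] th 0.4413 tilt 0.001 F [-0.3 -0.1 -1. ] w 59.7 q [-0.4   0.04  0.04  1.57  0.    0.73]
```

View pics/d1_scene.png

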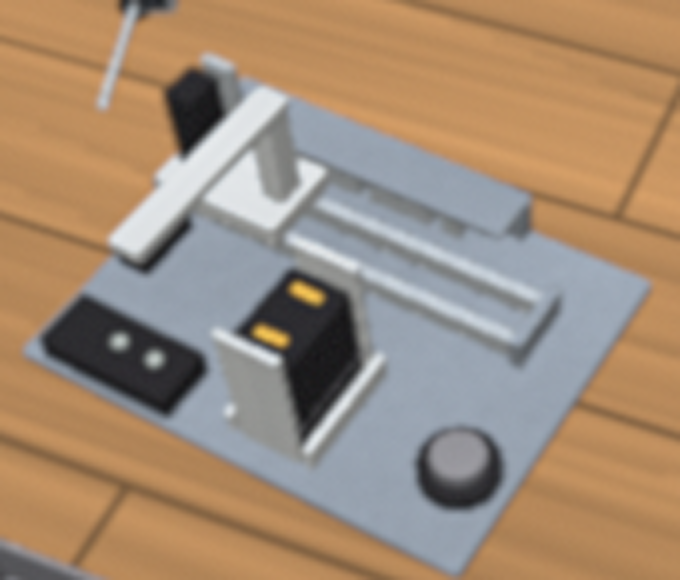

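View pics/d1_top.png

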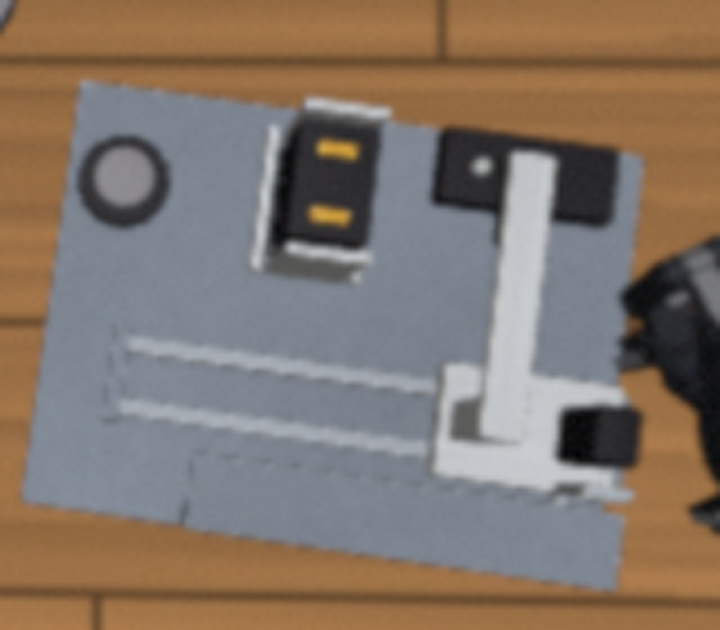

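```bash
python3 - <<'E'
from h import *
from bench import r
for n,(x0,y0,x1,y1),s in (('top',(435,205,475,250),9),('scene',(205,135,265,195),7)):
  im=r.read_camera(n)['pixels']
  c=cv2.resize(im[y0:y1,x0:x1],None,fx=s,fy=s,interpolation=cv2.INTER_LANCZOS4)
  c=(255*(c/255.)**0.5).astype(np.uint8)
  p=(610.8,-88.9,-.1285)
  f=lambda L:np.int32((proj(n,tf(p,L))-(x0,y0)+.5)*s-.5)
  cv2.polylines(c,[f([(-114,-151,106),(-86,-151,106),(-86,-129,106),(-114,-129,106)])],True,(0,0,255),1)
  cv2.polylines(c,[f([(-129,-151,102),(-123,-151,102),(-123,-129,102),(-129,-129,102)])],True,(0,255,0),1)
  cv2.imwrite(f'pics/e_{n}.png',c)
a=cv2.imread('pics/e_top.png');b=cv2.imread('pics/e_scene.png');h=max(a.shape[0],b.shape[0])
P=lambda i:np.pad(i,((0,h-i.shape[0]),(0,0),(0,0)))
cv2.imwrite('pics/e.png',np.hstack([P(a),P(b)]))
E
```

```text
(no output)
```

View pics/e.png

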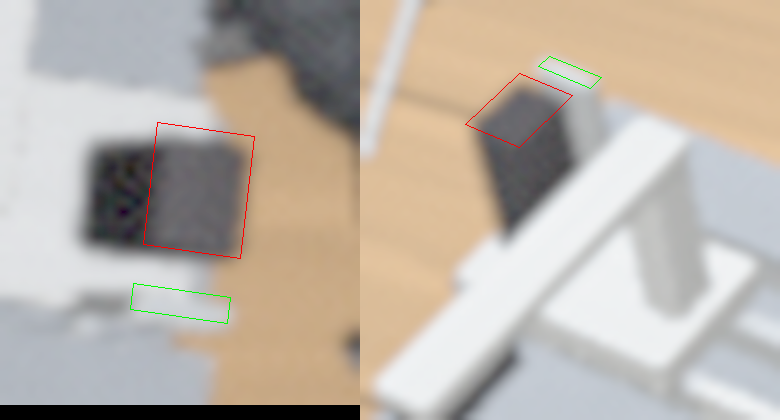

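```bash
python3 - <<'E'
from h import *
plan([(490.2,-214.5,185,-.129),(490.2,-214.5,115,-.129),(490.2,-214.5,62,-.129)])
E
```

```text
travel [-0.0088, -0.0253, -0.0006] rotz 0.2855
travel [-0.0088, -0.0253, 0.3494] rotz 0.2855
travel [-0.0088, -0.0253, 0.6144] rotz 0.2855
```

{"api": "play_rows", "payload": {
  "travel": [
    [-0.009,-0.025,0],
    [-0.009,-0.025,0],
    [-0.009,-0.025,0],
    [-0.009,-0.025,0],
    [-0.009,-0.025,0.1],
    [-0.009,-0.025,0.2],
    [-0.009,-0.025,0.3],
    [-0.009,-0.025,0.315],
    [-0.009,-0.025,0.315],
    [-0.009,-0.025,0.315]
  ],
  "delta_rot": [
    [0,0,0.08],
    [0,0,0.16],
    [0,0,0.24],
    [0,0,0.2855],
    [0,0,0.2855],
    [0,0,0.2855],
    [0,0,0.2855],
    [0,0,0.2855],
    [0,0,0.2855],
    [0,0,0.2855]
  ],
  "jaw": [75,75,75,75,75,75,75,75,75,75]
}}

```text
clock: 25.95
tool_pos: [490.7, -214.7, 122.9]
orientation: [2.359, 2.073, 0.001]
wrist_force: [0.2, 0.7, 0.7]
gripper_width: 64.2
```

```bash
python3 - <<'E'
from h import *
commit([-.009,-.025,.315],0.2855);st()
look('scene','f1',(180,80,300,200),5)
look('top','f1',(400,150,500,270),5)
E
```

```text
cmd [ 4.90275e+02 -2.14517e+02  1.21884e+02 -1.29000e-01]
t 25.95 tcp [ 490.7 -214.7  122.9] th -0.1286 tilt 0.0013 F [0.2 0.7 0.7] w 64.2 q [-0.41  0.04 -0.09  1.45  0.    1.29]
```

View pics/f1_scene.png

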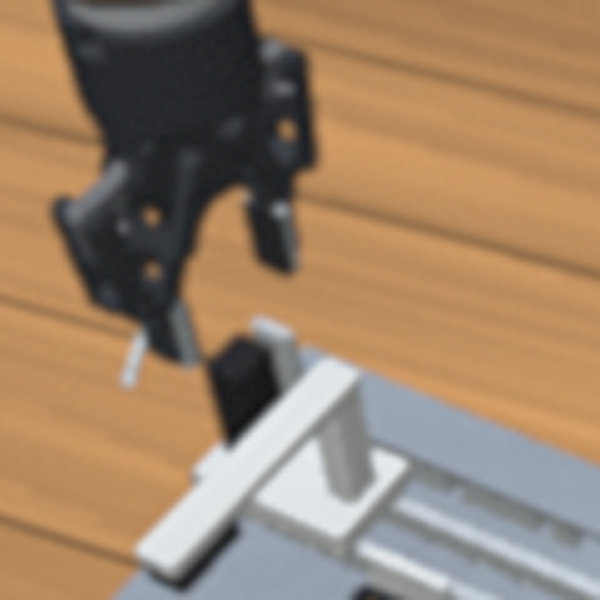

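View pics/f1_top.png

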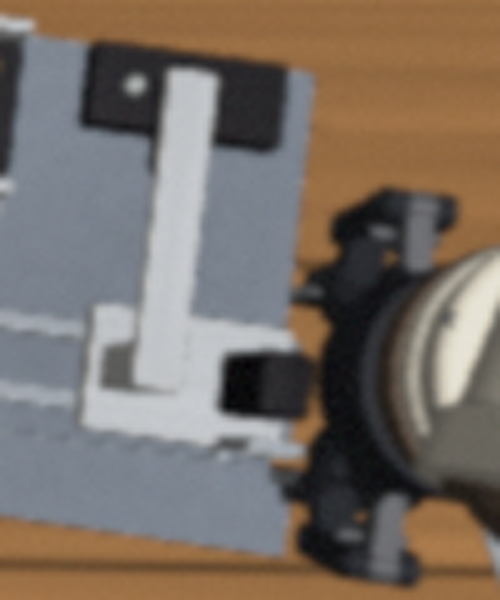

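{"api": "play_rows", "payload": {
  "travel": [
    [0,0,0.05],
    [0,0,0.1],
    [0,0,0.15],
    [0,0,0.2],
    [0,0,0.25],
    [0,0,0.29],
    [0,0,0.3],
    [0,0,0.3],
    [0,0,0.3],
    [0,0,0.3]
  ],
  "delta_rot": [
    [0,0,0],
    [0,0,0],
    [0,0,0],
    [0,0,0],
    [0,0,0],
    [0,0,0],
    [0,0,0],
    [0,0,0],
    [0,0,0],
    [0,0,0]
  ],
  "jaw": [75,75,75,75,75,75,75,75,75,75]
}}

```text
clock: 27.3
tool_pos: [490.4, -214.6, 62.2]
orientation: [2.36, 2.073, 0.0]
wrist_force: [0.1, -0.2, -0.5]
gripper_width: 64.1
```

```bash
python3 - <<'E'
from h import *
commit([0,0,.3],0);st()
look('scene','f2',(180,80,300,200),5)
look('top','f2',(400,150,500,270),5)
E
```

```text
cmd [ 4.90275e+02 -2.14517e+02  6.18840e+01 -1.29000e-01]
t 27.3 tcp [ 490.4 -214.6   62.2] th -0.129 tilt 0.0005 F [ 0.1 -0.2 -0.5] w 64.1 q [-0.41  0.05 -0.19  1.33  0.    1.29]
```

View pics/f2_scene.png

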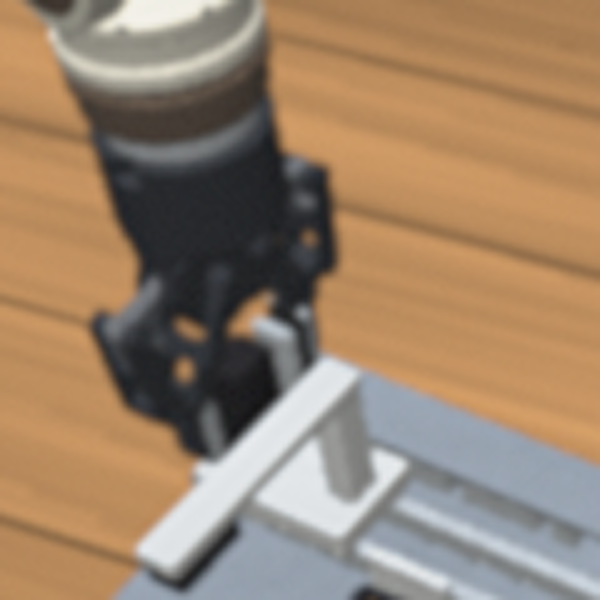

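{"api": "play_rows", "payload": {
  "travel": [
    [0,0,0],
    [0,0,0],
    [0,0,0],
    [0,0,0],
    [0,0,0],
    [0,0,0],
    [0,0,0],
    [0,0,0],
    [0,0,0],
    [0,0,0]
  ],
  "delta_rot": [
    [0,0,0],
    [0,0,0],
    [0,0,0],
    [0,0,0],
    [0,0,0],
    [0,0,0],
    [0,0,0],
    [0,0,0],
    [0,0,0],
    [0,0,0]
  ],
  "jaw": [60,50,45,42,40,38,36,35,35,35]
}}

```text
clock: 28.65
tool_pos: [489.8, -214.5, 62.4]
orientation: [-2.36, -2.073, 0.001]
wrist_force: [-1.1, -0.6, 6.7]
gripper_width: 32.9
```

```bash
python3 - <<'E'
from h import *
st()
E
```

```text
t 28.65 tcp [ 489.8 -214.5   62.4] th -0.1291 tilt 0.001 F [-1.1 -0.6  6.7] w 32.9 q [-0.41  0.05 -0.19  1.33 -0.    1.29]
```

{"api": "play_rows", "payload": {
  "travel": [
    [0.003,0,0],
    [0.006,0,0],
    [0.01,0,0],
    [0.015,0,0],
    [0.02,0,0],
    [0.025,0,0],
    [0.03,0,0],
    [0.03,0,0],
    [0.03,0,0],
    [0.03,0,0]
  ],
  "delta_rot": [
    [0,0,0],
    [0,0,0],
    [0,0,0],
    [0,0,0],
    [0,0,0],
    [0,0,0],
    [0,0,0],
    [0,0,0],
    [0,0,0],
    [0,0,0]
  ],
  "jaw": [35,35,35,35,35,35,35,35,35,35]
}}

```text
clock: 29.9
tool_pos: [490.6, -208.8, 62.4]
orientation: [-2.36, -2.073, 0.002]
wrist_force: [-0.1, 0.1, 7.2]
gripper_width: 32.9
```

```bash
python3 - <<'E'
from h import *
commit([0.03,0,0],0);st()
look('scene','f3',(180,80,300,200),5)
E
```

```text
cmd [ 4.91047e+02 -2.08567e+02  6.18840e+01 -1.29000e-01]
t 29.9 tcp [ 490.6 -208.8   62.4] th -0.1293 tilt 0.0012 F [-0.1  0.1  7.2] w 32.9 q [-0.4   0.05 -0.19  1.33 -0.    1.3 ]
```

View pics/f3_scene.png

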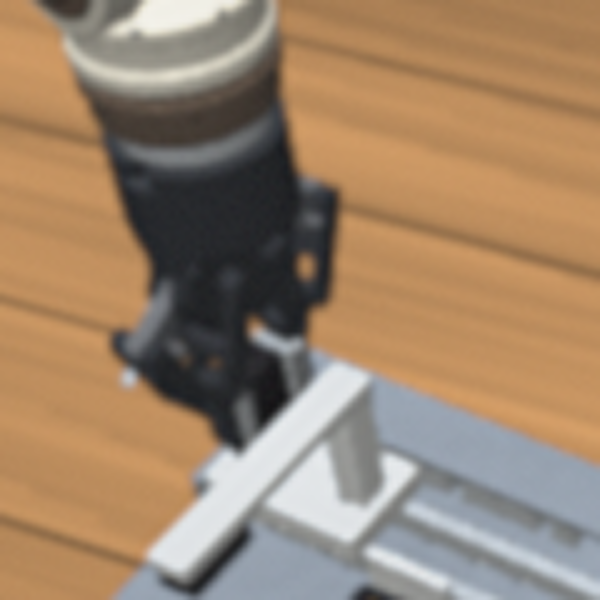

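{"api": "play_rows", "payload": {
  "travel": [
    [0.02,0,0],
    [0.06,0,0],
    [0.1,0,0],
    [0.14,0,0],
    [0.18,0,0],
    [0.22,0,0],
    [0.26,0,0],
    [0.29,0,0],
    [0.31,0,0],
    [0.31,0,0]
  ],
  "delta_rot": [
    [0,0,0],
    [0,0,0],
    [0,0,0],
    [0,0,0],
    [0,0,0],
    [0,0,0],
    [0,0,0],
    [0,0,0],
    [0,0,0],
    [0,0,0]
  ],
  "jaw": [35,35,35,35,35,35,35,35,35,35]
}}

```text
clock: 31.2
tool_pos: [498.7, -146.8, 62.4]
orientation: [-2.359, -2.074, 0.001]
wrist_force: [1.2, 0.8, 7.6]
gripper_width: 32.7
```

```bash
python3 - <<'E'
from h import *
commit([0.31,0,0],0);st()
look('scene','f4',(180,80,320,220),4)
look('top','f4',(320,130,480,270),4)
E
```

```text
cmd [ 4.99023e+02 -1.47082e+02  6.18840e+01 -1.29000e-01]
t 31.2 tcp [ 498.7 -146.8   62.4] th -0.1288 tilt 0.0006 F [1.2 0.8 7.6] w 32.7 q [-0.29  0.02 -0.22  1.33 -0.    1.41]
```

View pics/f4_scene.png

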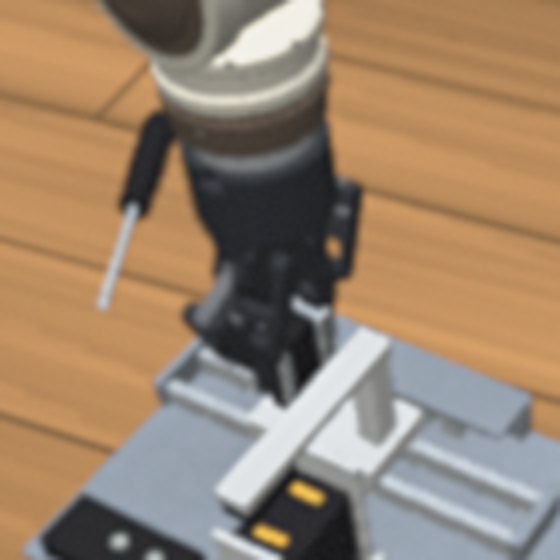

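{"api": "play_rows", "payload": {
  "travel": [
    [0,0,0],
    [0,0,0],
    [0,0,0],
    [0,0,0],
    [0,0,0],
    [0,0,-0.08],
    [0,0,-0.18],
    [0,0,-0.28],
    [0,0,-0.35],
    [0,0,-0.35]
  ],
  "delta_rot": [
    [0,0,0],
    [0,0,0],
    [0,0,0],
    [0,0,0],
    [0,0,0],
    [0,0,0],
    [0,0,0],
    [0,0,0],
    [0,0,0],
    [0,0,0]
  ],
  "jaw": [42,50,60,75,75,75,75,75,75,75]
}}

```text
clock: 32.55
tool_pos: [499.7, -147.3, 133.4]
orientation: [2.359, 2.072, 0.002]
wrist_force: [-1.0, -0.1, -0.4]
gripper_width: 63.9
```

```bash
python3 - <<'E'
from h import *
commit([0,0,-.35],0);st()
E
```

```text
cmd [ 4.99023e+02 -1.47082e+02  1.31884e+02 -1.29000e-01]
t 32.55 tcp [ 499.7 -147.3  133.4] th -0.129 tilt 0.0023 F [-1.  -0.1 -0.4] w 63.9 q [-0.29  0.   -0.1   1.47 -0.    1.41]
```

{"api": "play_rows", "payload": {
  "travel": [
    [-0.08,0.0275,0],
    [-0.17,0.0275,0],
    [-0.17,0.0275,0],
    [-0.17,0.0275,0],
    [-0.17,0.0275,0.05],
    [-0.17,0.0275,0.1],
    [-0.17,0.0275,0.17],
    [-0.17,0.0275,0.24],
    [-0.17,0.0275,0.29],
    [-0.17,0.0275,0.29]
  ],
  "delta_rot": [
    [0,0,0],
    [0,0,0],
    [0,0,0],
    [0,0,0],
    [0,0,0],
    [0,0,0],
    [0,0,0],
    [0,0,0],
    [0,0,0],
    [0,0,0]
  ],
  "jaw": [0,0,0,0,0,0,0,0,0,0]
}}

```text
clock: 33.8
tool_pos: [499.6, -181.3, 72.8]
orientation: [-2.359, -2.073, 0.001]
wrist_force: [0.3, -0.0, 0.3]
gripper_width: -0.1
```

```bash
python3 - <<'E'
from h import *
commit([-.17,.0275,.29],0);st()
look('scene','g1',(180,80,320,220),5)
look('top','g1',(370,170,480,270),6)
E
```

```text
cmd [ 5.00103e+02 -1.81507e+02  7.38840e+01 -1.29000e-01]
t 33.8 tcp [ 499.6 -181.3   72.8] th -0.129 tilt 0.0016 F [ 0.3 -0.   0.3] w -0.1 q [-0.35  0.04 -0.18  1.35 -0.    1.35]
```

View pics/g1_scene.png

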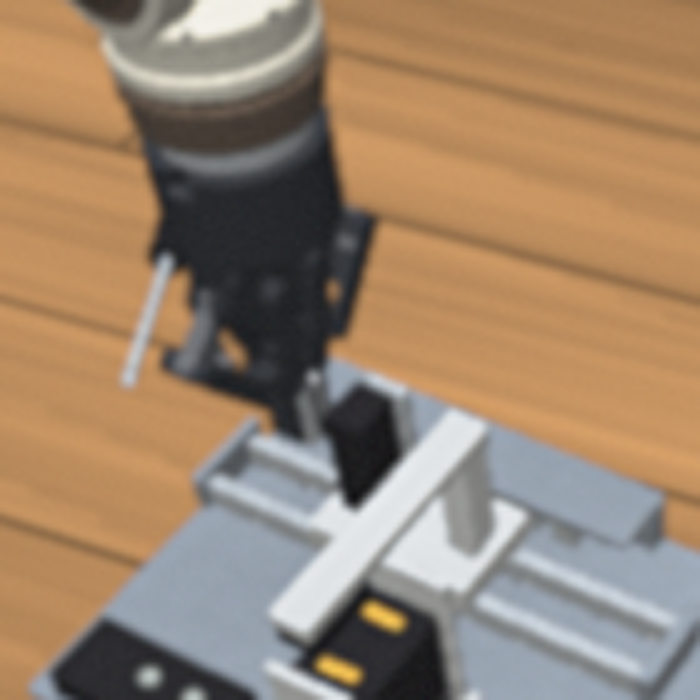

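View pics/g1_top.png

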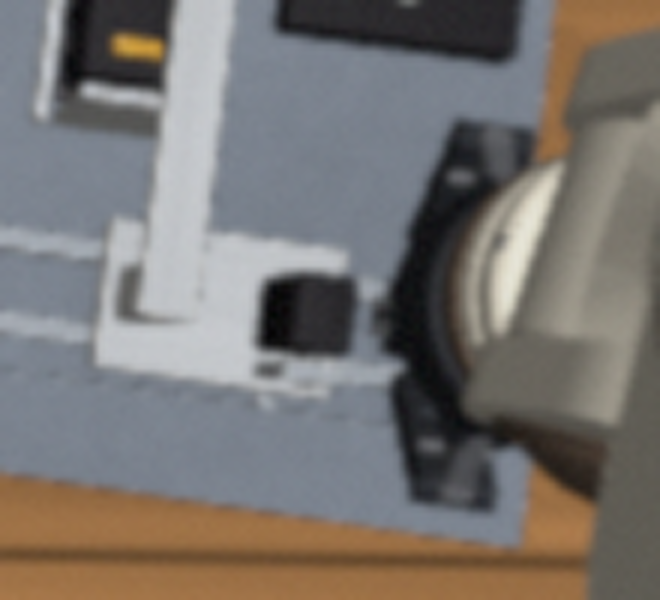

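{"api": "play_rows", "payload": {
  "travel": [
    [0.02,0,0],
    [0.04,0,0],
    [0.05,0,0],
    [0.055,0,0],
    [0.06,0,0],
    [0.067,0,0],
    [0.074,0,0],
    [0.081,0,0],
    [0.088,0,0],
    [0.095,0,0]
  ],
  "delta_rot": [
    [0,0,0],
    [0,0,0],
    [0,0,0],
    [0,0,0],
    [0,0,0],
    [0,0,0],
    [0,0,0],
    [0,0,0],
    [0,0,0],
    [0,0,0]
  ],
  "jaw": [0,0,0,0,0,0,0,0,0,0]
}}

```text
clock: 35.15
tool_pos: [502.6, -162.6, 73.9]
orientation: [2.36, 2.074, 0.0]
wrist_force: [-0.5, -3.1, 1.1]
gripper_width: 0.3
```

```bash
python3 - <<'E'
from h import *
commit([.095,0,0],0);st()
E
```

```text
cmd [ 5.02547e+02 -1.62665e+02  7.38840e+01 -1.29000e-01]
t 35.15 tcp [ 502.6 -162.6   73.9] th -0.129 tilt 0.0002 F [-0.5 -3.1  1.1] w 0.3 q [-0.31  0.03 -0.18  1.35  0.    1.39]
```

{"api": "play_rows", "payload": {
  "travel": [
    [0.003,0,0],
    [0.006,0,0],
    [0.009,0,0],
    [0.012,0,0],
    [0.015,0,0],
    [0.018,0,0],
    [0.021,0,0],
    [0.024,0,0],
    [0.027,0,0],
    [0.03,0,0]
  ],
  "delta_rot": [
    [0,0,0],
    [0,0,0],
    [0,0,0],
    [0,0,0],
    [0,0,0],
    [0,0,0],
    [0,0,0],
    [0,0,0],
    [0,0,0],
    [0,0,0]
  ],
  "jaw": [0,0,0,0,0,0,0,0,0,0]
}}

```text
clock: 36.4
tool_pos: [503.3, -156.6, 73.8]
orientation: [-2.36, -2.074, -0.0]
wrist_force: [0.7, -0.6, 0.5]
gripper_width: 0.1
```

```bash
python3 - <<'E'
from h import *
commit([.03,0,0],0);st()
E
```

```text
cmd [ 5.03319e+02 -1.56715e+02  7.38840e+01 -1.29000e-01]
t 36.4 tcp [ 503.3 -156.6   73.8] th -0.1289 tilt 0.0001 F [ 0.7 -0.6  0.5] w 0.1 q [-0.3   0.03 -0.19  1.35  0.    1.4 ]
```

{"api": "play_rows", "payload": {
  "travel": [
    [0.003,0,0],
    [0.006,0,0],
    [0.009,0,0],
    [0.012,0,0],
    [0.015,0,0],
    [0.018,0,0],
    [0.021,0,0],
    [0.024,0,0],
    [0.027,0,0],
    [0.03,0,0]
  ],
  "delta_rot": [
    [0,0,0],
    [0,0,0],
    [0,0,0],
    [0,0,0],
    [0,0,0],
    [0,0,0],
    [0,0,0],
    [0,0,0],
    [0,0,0],
    [0,0,0]
  ],
  "jaw": [0,0,0,0,0,0,0,0,0,0]
}}

```text
clock: 37.65
tool_pos: [503.7, -153.8, 74.0]
orientation: [2.359, 2.068, -0.008]
wrist_force: [-3.9, -21.6, -2.3]
gripper_width: 0.1
```

```bash
python3 - <<'E'
from h import *
commit([.03,0,0],0);st()
E
```

```text
cmd [ 5.04091e+02 -1.50765e+02  7.38840e+01 -1.29000e-01]
t 37.65 tcp [ 503.7 -153.8   74. ] th -0.1314 tilt 0.0065 F [ -3.9 -21.6  -2.3] w 0.1 q [-0.29  0.03 -0.19  1.35 -0.01  1.41]
```

{"api": "play_rows", "payload": {
  "travel": [
    [-0.05,0,0],
    [-0.1,0,0],
    [-0.15,0,0],
    [-0.15,0,-0.15],
    [-0.15,0,-0.3],
    [-0.2,0,-0.5],
    [-0.4,0,-0.5],
    [-0.6,0,-0.5],
    [-0.6,0,-0.5],
    [-0.6,0,-0.5]
  ],
  "delta_rot": [
    [0,0,0],
    [0,0,0],
    [0,0,0],
    [0,0,0],
    [0,0,0],
    [0,0,0],
    [0,0,0],
    [0,0,0],
    [0,0,0],
    [0,0,0]
  ],
  "jaw": [0,0,0,0,0,0,0,0,0,0]
}}

```text
clock: 38.9
tool_pos: [488.5, -269.8, 173.8]
orientation: [-2.36, -2.073, -0.0]
wrist_force: [0.1, 1.0, 0.5]
gripper_width: -0.1
```

```bash
python3 - <<'E'
from h import *
commit([-.6,0,-.5],0);st()
look('scene','g2',(180,130,350,275),4)
look('top','g2',(320,130,480,270),4.5)
E
```

```text
cmd [ 4.88654e+02 -2.69768e+02  1.73884e+02 -1.29000e-01]
t 38.9 tcp [ 488.5 -269.8  173.8] th -0.1295 tilt 0.0005 F [0.1 1.  0.5] w -0.1 q [-0.5   0.09  0.07  1.55  0.    1.2 ]
```

View pics/g2_scene.png

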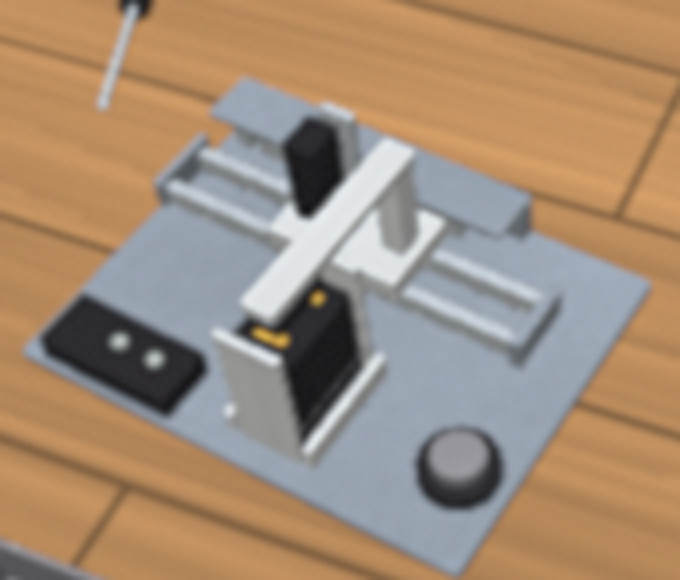

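View pics/g2_top.png

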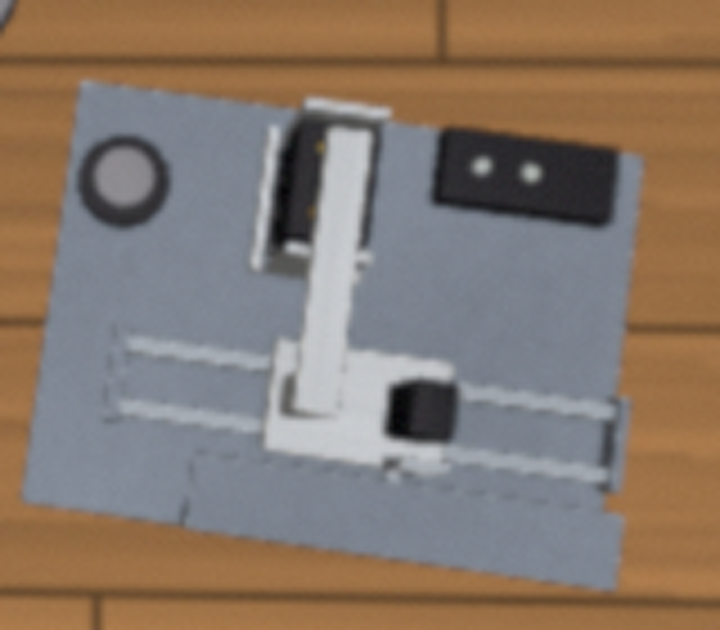

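```bash
python3 - <<'E'
from h import *
B=lambda u,v:back('top',((u+.5)/4.5-.5+320,(v+.5)/4.5-.5+130),117)
print(np.linalg.norm(B(513,152)-B(328,128)),np.linalg.norm(B(557,155)-B(370,130)))
from bench import r
for cc in (82,):
 outs=[]
 for n,(x0,y0,x1,y1),s in (('top',(395,205,435,245),9),('scene',(240,150,285,190),9)):
  im=r.read_camera(n)['pixels']
  c=cv2.resize(im[y0:y1,x0:x1],None,fx=s,fy=s,interpolation=cv2.INTER_LANCZOS4)
  c=(255*(c/255.)**0.6).astype(np.uint8);p=(610.8,-88.9,-.1285)
  f=lambda L:np.int32((proj(n,tf(p,L))-(x0,y0)+.5)*s-.5)
  cv2.polylines(c,[f([(-114,-151+cc,106),(-86,-151+cc,106),(-86,-129+cc,106),(-114,-129+cc,106)])],True,(0,0,255),1)
  cv2.polylines(c,[f([(-129,-151+cc,102),(-123,-151+cc,102),(-123,-129+cc,102),(-129,-129+cc,102)])],True,(0,255,0),1)
  outs.append(c[:360])
 cv2.imwrite('pics/g3.png',np.hstack(outs))
E
```

```text
84.68536367760699 85.47800816480137
```

View pics/g3.png

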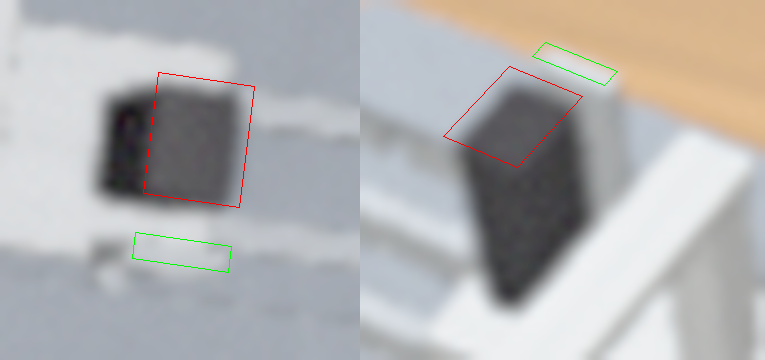

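```bash
python3 - <<'E'
from h import *
plan([(623.4,8.3,174,-.129),(623.4,8.3,60,-.129)])
E
```

```text
travel [1.4655, 0.4893, -0.0006] rotz 0.0
travel [1.4655, 0.4893, 0.5694] rotz 0.0
```

{"api": "play_rows", "payload": {
  "travel": [
    [0.2,0.06,0],
    [0.4,0.13,0],
    [0.6,0.2,0],
    [0.8,0.27,0],
    [1,0.34,0],
    [1,0.42,0],
    [1,0.49,0],
    [1,0.49,0],
    [1,0.49,0],
    [1,0.49,0]
  ],
  "delta_rot": [
    [0,0,0],
    [0,0,0],
    [0,0,0],
    [0,0,0],
    [0,0,0],
    [0,0,0],
    [0,0,0],
    [0,0,0],
    [0,0,0],
    [0,0,0]
  ],
  "jaw": [0,0,0,0,0,0,0,0,0,0]
}}

```text
clock: 40.35
tool_pos: [611.1, -84.0, 174.1]
orientation: [2.36, 2.073, 0.0]
wrist_force: [-0.8, 1.0, 0.4]
gripper_width: -0.0
```

{"api": "play_rows", "payload": {
  "travel": [
    [0.15,0,0],
    [0.3,0,0],
    [0.43,0,0],
    [0.4655,0,0],
    [0.4655,0,0.1],
    [0.4655,0,0.25],
    [0.4655,0,0.4],
    [0.4655,0,0.55],
    [0.4655,0,0.57],
    [0.4655,0,0.57]
  ],
  "delta_rot": [
    [0,0,0],
    [0,0,0],
    [0,0,0],
    [0,0,0],
    [0,0,0],
    [0,0,0],
    [0,0,0],
    [0,0,0],
    [0,0,0],
    [0,0,0]
  ],
  "jaw": [0,0,0,0,0,0,0,0,0,0]
}}

```text
clock: 41.6
tool_pos: [623.7, 7.9, 60.8]
orientation: [2.36, 2.073, 0.001]
wrist_force: [-0.6, -0.6, 0.6]
gripper_width: -0.1
```

```bash
python3 - <<'E'
from h import *
commit([1,.49,0],0);commit([.4655,0,.57],0);st()
look('scene','k1',(200,120,340,275),4)
E
```

```text
cmd [ 6.11568e+02 -8.40360e+01  1.73884e+02 -1.29000e-01]
cmd [ 6.23545e+02  8.29000e+00  5.98840e+01 -1.29000e-01]
t 41.6 tcp [623.7   7.9  60.8] th -0.1294 tilt 0.0006 F [-0.6 -0.6  0.6] w -0.1 q [ 0.01  0.26  0.05  1.35 -0.    1.71]
```

View pics/k1_scene.png

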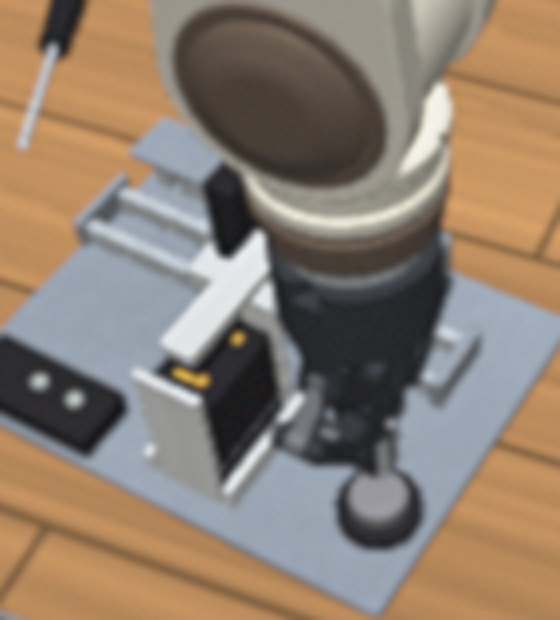

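{"api": "play_rows", "payload": {
  "travel": [
    [0,0,0.06],
    [0,0,0.11],
    [0,0,0.135],
    [0,0,0.145],
    [0,0,0.155],
    [0,0,0.165],
    [0,0,0.172],
    [0,0,0.178],
    [0,0,0.18],
    [0,0,0.18]
  ],
  "delta_rot": [
    [0,0,0],
    [0,0,0],
    [0,0,0],
    [0,0,0],
    [0,0,0],
    [0,0,0],
    [0,0,0],
    [0,0,0],
    [0,0,0],
    [0,0,0]
  ],
  "jaw": [0,0,0,0,0,0,0,0,0,0]
}}

```text
clock: 42.9
tool_pos: [623.7, 8.3, 25.9]
orientation: [2.359, 2.073, 0.002]
wrist_force: [-8.1, 0.7, 16.0]
gripper_width: 0.1
```

```bash
python3 - <<'E'
from h import *
commit([0,0,.18],0);st()
look('scene','k2',(200,120,340,275),4)
E
```

```text
cmd [ 6.23545e+02  8.29000e+00  2.38840e+01 -1.29000e-01]
t 42.9 tcp [623.7   8.3  25.9] th -0.1289 tilt 0.0013 F [-8.1  0.7 16. ] w 0.1 q [ 0.01  0.28 -0.    1.29  0.    1.71]
```

View pics/k2_scene.png

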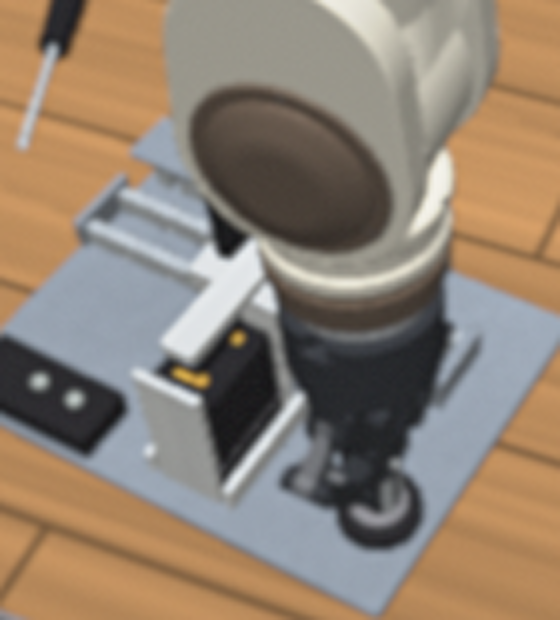

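{"api": "play_rows", "payload": {
  "travel": [
    [0,0,0],
    [0,0,-0.05],
    [0,0,-0.15],
    [0,0,-0.3],
    [0,0,-0.45],
    [0,0,-0.6],
    [0.2,0,-0.7],
    [0.4,0,-0.7],
    [0.5,0,-0.7],
    [0.5,0,-0.7]
  ],
  "delta_rot": [
    [0,0,0],
    [0,0,0],
    [0,0,0],
    [0,0,0],
    [0,0,0],
    [0,0,0],
    [0,0,0],
    [0,0,0],
    [0,0,0],
    [0,0,0]
  ],
  "jaw": [0,0,0,0,0,0,0,0,0,0]
}}

```text
clock: 44.2
tool_pos: [636.4, 108.4, 163.8]
orientation: [-2.358, -2.076, 0.001]
wrist_force: [0.6, -0.4, -0.1]
gripper_width: -0.2
```

```bash
python3 - <<'E'
from h import *
commit([.5,0,-.7],0);st()
look('scene','m1',(180,130,500,290),2.4)
E
```

```text
cmd [ 6.36409e+02  1.07459e+02  1.63884e+02 -1.29000e-01]
t 44.2 tcp [636.4 108.4 163.8] th -0.1272 tilt 0.0003 F [ 0.6 -0.4 -0.1] w -0.2 q [ 0.17  0.31  0.3   1.56 -0.    1.87]
```

View pics/m1_scene.png

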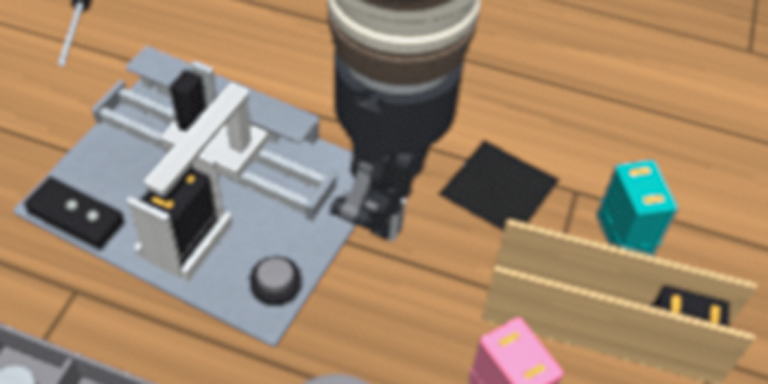

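```bash
python3 - <<'E'
from bench import r
print(r.job_done())
E
```

```text
the job is handed in; nothing more can be done
None
```

The job is handed in at 44 s of the 72 s allowed, with every step carried out; no verdict was reported.

- **Tall pack:** I took it from the rack by its narrow faces, stood it on the mat and took it again by its broad faces. I lowered it into the bay until the floor pushed back with about 10 N, then let go.
- **Carriage:** I squeezed the tab, slid the carriage about 68 mm and let go. I then pushed the grip with shut fingers until the carriage stopped dead at about 22 N.
- **Test button:** I pressed it to 25.9 mm above the bench against 16 N, which is the full 6 mm of travel, and released it.

**Last checks:** In the last picture, before hand-in, the pack is seated between the cheeks under the bridge and the tab stands out. The button is up, the short pack is still in its place and the arm touches nothing. The wrist force read close to zero.

**Disagreements:**
- The two cameras differed by about 2.5 mm on the dock's position. I used values between them, and the pack went into the bay without side contact.
- Carriage travel came out between about 82 and 85 mm depending on the measurement, well inside the 70–100 mm limits.

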